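Knock the locating pin down and hold a column in the V-block

TASK

A colleague wants to tighten the end fitting of the longer of the two steel columns. Take the small mallet by its handle and knock the locating pin in the middle of the V-block down as far as it goes (never push the raised pin with the fingers), then lay the mallet back on the worktop, clear of the block. Then pick up the longer column by its tube, seat it straight along the V so that it lies on both sloping faces, and finish while still gripping it and pressing it firmly down into the V (with about 10 N); do not let go at the end, and leave the shorter column, the beaker, the card box and the jar where they are.

Things in the scene. Friction and masses are not known exactly. Their poses are not given: they have to be found in the camera images.
- vblock: Fixed aluminium and steel V-block, 70 x 110 x 46 mm high. Origin: centre of underside, z up; the V runs along its y. On a 10 mm plate stand two V supports, 56 mm wide in x, from 25 to 51 mm either side of the middle in y; the 50 mm gap between them is open toward +x and -x. The 90 degree V has its bottom 32 mm above the worktop; its faces rise at 45 degrees to 14 mm either side, 46 mm high.
- flank_near: The two smooth ground steel strips (slippery, friction about 0.2) that form the sloping face on the -x side of the V (fixed to the V-block; origin as the V-block's).
- flank_far: The two smooth ground steel strips (slippery, friction about 0.2) that form the sloping face on the +x side of the V (fixed to the V-block; origin as the V-block's).
- v_seat (a point): Point of the V-block where the middle of a seated column's tube axis comes: centre of the block, 38.8 mm above the worktop; axes as the V-block's. The fingers grip the tube in the gap there.
- pin (a joint): How far the upright steel locating pin (7 mm thick, at the centre of the V-block, in the gap) has been driven down, in m: 0 = top 42 mm above the worktop, 0.016 = fully home, top at 26 mm. Starts at 0 to 0.004. Slides with about 4 N of friction and stays where left. Raised, it blocks the column's tube; fully home, it does not.
- pin_top (a point): Centre of the pin's flat top.
- mallet: Small mallet, 0.22 kg, standing on its striking face: upright round head 28 mm across, 56 mm tall, steel with black ends; level wooden handle 14 mm wide, 18 mm high, along its -x to x = -110 mm, centre line 34 mm above the lower face. Origin: centre of the lower face, z up. The head fits between the V supports with the handle across the V (along the block's x).
- mallet_handle (a point): Point on the centre line of the mallet's handle, 60 mm from the head's axis along the mallet's -x and 34 mm above its lower face.
- column_a: The longer steel column, 174 mm along its y, lying on the worktop: a round tube 9.6 mm thick between hexagonal ends 17 mm across that begin 63 mm either side of the middle. 0.11 kg. Origin under the middle, z up. Either end may come first in the V.
- column_a_mid (a point): Middle of the longer column's tube, on its axis (7.5 mm above the worktop as it lies).
- column_b: The shorter steel column, 124 mm long, same thickness; leave it alone.
- beaker: Small glass beaker, 46 mm across, 59 mm high; leave it alone. Origin at the centre of its underside.
- filter_pack: Card box 48 x 80 x 30 mm; leave it alone. Origin at the centre of its underside.
- seal_jar: Small jar with a screw lid, 44 mm across, 42 mm high; leave it alone. Origin at the centre of its underside.
Mind the look-alikes: they are no part of the job. Of the things that look like the mallet, the larger one is meant.

How it is judged:
By the outcome, as a careful person would: the job done as asked, in the order asked, and still so for the second after the job is handed in, while the arm keeps its last pose, push and grip.
It also fails if it takes over 61 s, if anything falls off the work surface, if the arm or the gripper's body presses on something with over 40 N, if the wrist force passes 120 N, or if a joint passes its speed limit or range.

ROBOT

A 6-joint arm with a two-finger parallel gripper is mounted at the origin on a cart in front of the work surface, level with it; the furniture and walls round the work are solid. World frame = base frame: x ahead of the robot, y to its left, z up, the work surface at z = 0. Lengths are in m, angles in degrees, forces in N, time in s.
With the tool pointing down it reaches from about 0.4 to 0.825 m from the base axis. Payload 7 kg.
Tool frame: the origin (TCP) lies midway between the tips of the shut fingers; the grasp point (between the pads) lies 19 mm behind it (r.grasp_offset is the distance from the TCP to the grasp point, in m); z points along the fingers, x is the direction in which the jaws open and shut, and the axes are right-handed (so a half turn about z gives the same grasp; the last joint's range is limited). The gripper opens to 88 mm and grips with 3 to 60 N. Pads are 19 mm wide; open, the fingers measure 130 mm over their backs; the gripper's body (78 mm by 193 mm) begins 47 mm behind the grasp point.
Start: joints at [-50.873, 20.546, 0.682, 0, -70.136, -16.507], TCP at [0.26, -0.623, 0.227] pointing down, gripper open.
Joint ranges: [-176.03, 176.03], [-82.01, 121.73], [-58.28, 71.71], [-173.87, 95.51], [-174.79, -0.11], [-173.66, 173.66]. Speed limits (degrees/s): [136.94, 136.94, 172.46, 180, 180, 180].

INTERFACE

Orientations are given as [roll, pitch, yaw] about the fixed x, y, z axes, in that order (R = Rz(yaw) Ry(pitch) Rx(roll)).
In Python, from plant import r gives the robot as it stands.
- The arm moves only by the tool step_arm, never from a script. Its argument "deltas" is a list of rows, each a list of 7 numbers: the turn, a rotation vector about the tool's x, y, z in rad, then the shift along the tool's x, y, z in mm, then the opening, from -1 (shut) to 1 (fully open), so that 0 is half open. In form: [[ax, ay, az, x, y, z, grip], ...]. A call has 1 to 10 rows; each row shifts and turns the pose as measured when the row begins, along the tool's axes as they then stand; what a row does not reach is not made up. A row lasts 1/10 s, in which the tool goes at most 50 mm and 8.59 degrees, less where a joint would pass 70% of its speed; a pose out of reach is approached as far as the arm can. A call with a gripper value outside its range is refused whole. The fingers move at their own pace and stop on an object; "squeeze" is the grip in N (left out, the last holds). Time passes only in rows, so rows that do not move let the fingers close. It gives the time, the measured TCP pose, the force and the opening at its end, in the units of the state.
- r.get_state(): the state, without advancing time (a new reading comes with each control period).
- r.capture(name): name is "scene" or "side" or "wrist"; returns the picture (420x560x3 uint8, red, green, blue); there is no depth.
- r.camera_info(name): a dict with "vertical_fov" (degrees; the focal length in pixels is half the picture's height over the tangent of half this angle, whatever the lens; pixels are square), "cx", "cy" (the principal point, pixels), "k1" (the pictures are not rectified: a ray, as slopes to the right and down, at radius r is drawn at 1 + k1 r^2 times it, then the intrinsics apply), "view" (4x4, takes a point from world to camera coordinates). Camera axes: x right, y down, z forward; pixel columns grow to the right and rows downward; lengths in m; the calibration is good to about 2 mm. A picture is of the moment at which its call begins: read the wrist's pose just before it. camera_info takes no time and is no camera call; for the wrist camera it gives the pose at the moment of the call.
- r.close_job(): hands the job in, once; it reports no verdict.
The state is a dict: "time_s": time; "joints": joint angles; "qd": joint speeds; "joint_torque": joint torques, N m; "tcp_pos": TCP position; "eef_rot": TCP orientation; "contact_force": force on the tool from outside, world axes, zero at the start; "moment": the same for the moment, N m; "gripper_width": finger opening in m.
Only numpy, scipy, OpenCV 4.12 (cv2) and the standard library are available. Lean on these libraries where they do the work, as an engineer would, in place of code of your own. Each camera call takes 0.05 s, during which the arm holds its last target.

## Working session

There is one attempt and no reset: what is moved stays moved. The work goes in short steps, Python scripts to look and compute and a tool call to move; the robot and the scene stay as the last step left them, time stands still between calls to the robot, and variables do not carry over. Pictures are saved under pics/ and viewed, and the job is handed in when it is done.

Besides the shell and the picture viewer there is one more tool, called as name(argument=value, ...), one argument or row to a line, values as JSON. step_arm: Moves the arm, as the interface text tells. Its arguments: {"type":"object","properties":{"deltas":{"type":"array","items":{"type":"array","items":{"type":"number"}}},"squeeze":{"type":"number"}},"required":["deltas"]}

```bash
ls; mkdir -p pics; python3 - <<'E'
from plant import r
import cv2,numpy as np
print(r.get_state())
for n in ("scene","side","wrist"):
    c=r.camera_info(n); print(n,{k:(np.round(v,4).tolist() if k=="view" else v) for k,v in c.items()})
    im=r.capture(n); cv2.imwrite(f"pics/{n}0.png",im[:,:,::-1])
E
```

```text
pics
{'time_s': 0.0, 'joints': array([-5.08715471e+01,  2.05925863e+01,  6.32848720e-01, -1.99106516e-02,
       -7.01346673e+01, -1.65078593e+01]), 'qd': array([-0.07272956,  0.03891877,  0.03279387,  0.00221142,  0.01077511,
        0.04900426]), 'joint_torque': array([ 4.46336317e-04, -5.82717705e+01,  2.93055207e+01,  6.99754760e+00,
        6.86664323e-03, -1.55706061e-04]), 'tcp_pos': array([ 0.25941888, -0.6226279 ,  0.22560332]), 'eef_rot': array([-1.79991118e+02, -9.58323259e-02,  1.12613805e+02]), 'contact_force': array([0.03670399, 0.11552364, 0.15490737]), 'moment': array([ 0.03053452, -0.0088042 ,  0.00938951]), 'gripper_width': 0.08774844879397535}
scene {'vertical_fov': 55.40287018525318, 'cx': 284.09249211155384, 'cy': 208.02739109274523, 'k1': -0.12009339273077975, 'view': [[0.8454, -0.5337, -0.024, -0.431], [-0.283, -0.4093, -0.8674, 0.2346], [0.4531, 0.7401, -0.497, 0.607], [0.0, 0.0, 0.0, 1.0]]}
side {'vertical_fov': 52.33152566875629, 'cx': 280.42924281052103, 'cy': 210.33186008587805, 'k1': -0.05962478462999003, 'view': [[-0.8388, -0.5444, 0.0066, 0.4583], [-0.1845, 0.2728, -0.9442, 0.1613], [0.5122, -0.7932, -0.3293, 0.7401], [0.0, 0.0, 0.0, 1.0]]}
wrist {'vertical_fov': 58.77356626798981, 'cx': 279.41157138731785, 'cy': 210.15408687545522, 'k1': -0.07257566610228477, 'view': [[-0.3856, 0.9227, 0.0028, 0.6744], [0.8849, 0.3689, 0.2843, -0.0358], [0.2613, 0.112, -0.9587, 0.3924], [0.0, 0.0, 0.0, 1.0]]}
```

View pics/scene0.png

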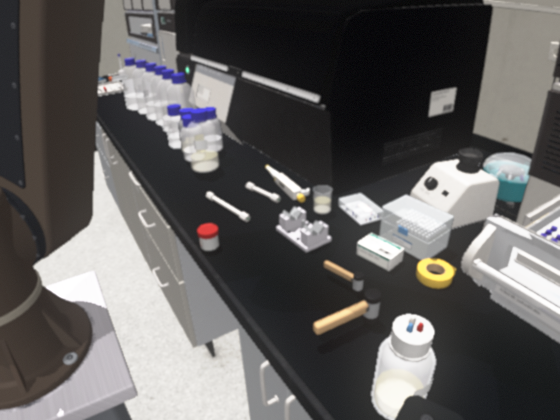

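View pics/side0.png

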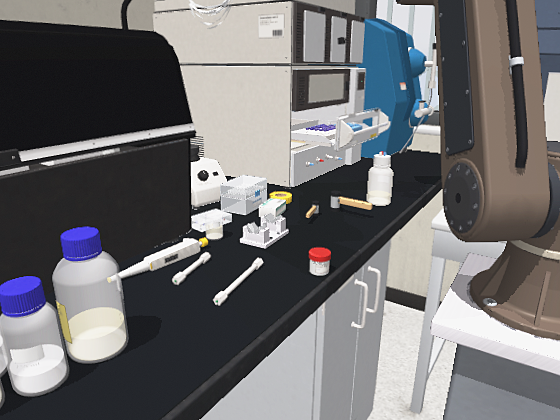

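View pics/wrist0.png

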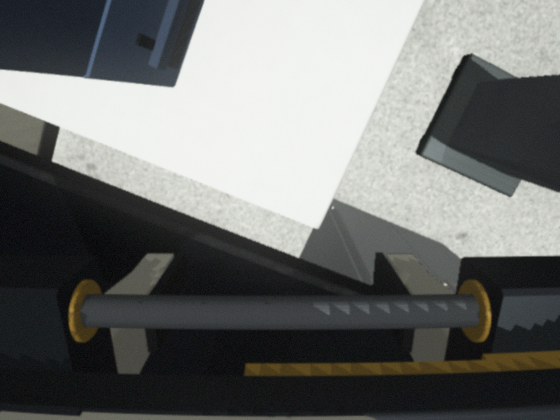

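The scene view shows two mallets: the larger at scene (345,315) and the smaller at (345,272). It also shows two columns, the longer at (227,205) and the shorter at (262,191), and the V-block at (303,228). I'll enlarge crops to confirm which is which.

```bash
cat > h.py <<'E'
import numpy as np, cv2
def K(c,H=420):
    f=H/2/np.tan(np.radians(c["vertical_fov"])/2)
    return np.array([[f,0,c["cx"]],[0,f,c["cy"]],[0,0,1]]), np.array([c["k1"],0,0,0],float)
def ray(c,uv):
    k,d=K(c); 
    n=np.array(uv,float)
    xd=(n-[c["cx"],c["cy"]])/k[0,0]; x=xd.copy()
    for _ in range(30): x=xd/(1+c["k1"]*(x@x))
    V=np.array(c["view"]); R=V[:3,:3]; o=-R.T@V[:3,3]
    g=R.T@np.r_[x,1]; return o,g/np.linalg.norm(g)
def onz(c,uv,z):
    o,d=ray(c,uv); return o+d*(z-o[2])/d[2]
def tri(*cu):
    A=np.zeros((3,3));b=np.zeros(3);L=[]
    for c,uv in cu:
        o,d=ray(c,uv);P=np.eye(3)-np.outer(d,d);A+=P;b+=P@o;L.append((o,P))
    p=np.linalg.solve(A,b); return p,[np.linalg.norm(P@(p-o))*1000 for o,P in L]
def proj(c,p):
    V=np.array(c["view"]);q=V[:3,:3]@np.array(p,float)+V[:3,3]
    s=q[:2]/q[2];s=s*(1+c["k1"]*(s@s));k,_=K(c);return s*k[0,0]+[c["cx"],c["cy"]]
def crop(fn,x0,y0,w,h,s,out):
    im=cv2.imread(fn)[y0:y0+h,x0:x0+w]; cv2.imwrite(out,cv2.resize(im,None,fx=s,fy=s,interpolation=cv2.INTER_CUBIC))
E
python3 - <<'E'
from h import *
crop("pics/scene0.png",195,160,200,180,4,"pics/s0c.png")
crop("pics/side0.png",170,170,210,150,3.8,"pics/d0c.png")
E
```

```text
(no output)
```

View pics/s0c.png

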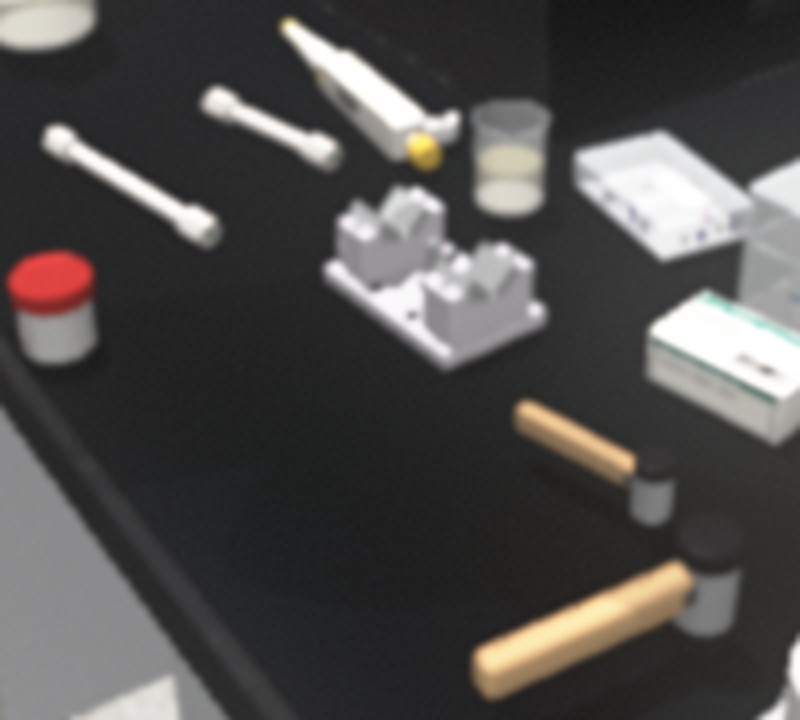

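View pics/d0c.png

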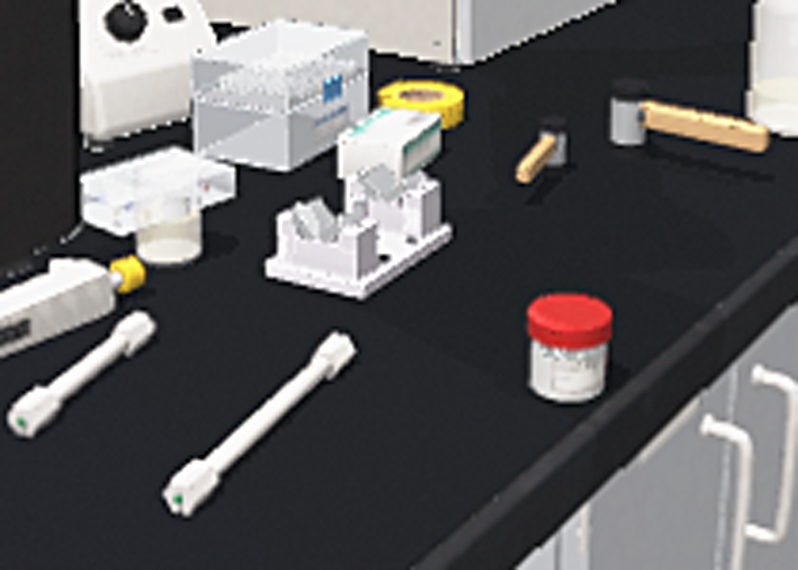

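The crops confirm both choices. The larger mallet has its head at scene crop (708,575) and handle end at (490,670), and is clearly bigger than the one at (650,490). The longer column runs from crop (60,140) to (198,225), against (215,105)–(325,150) for the shorter. Next I'll locate them from the two views.

```bash
python3 - <<'E'
from h import *
from plant import r
S=r.camera_info("scene");D=r.camera_info("side")
s=lambda x,y:(195+x/4-.4,160+y/4-.4); d=lambda x,y:(170+x/3.8-.4,170+y/3.8-.4)
def T(n,a,b): print(n,*[np.round(v,4) for v in tri((S,s(*a)),(D,d(*b)))])
T("head top",(712,537),(630,92))
T("head bottom",(706,605),(627,130))
T("butt",(487,670),(764,137))
T("colA green end",(60,143),(180,488))
T("colA other",(200,225),(342,350))
T("B 1",(215,105),(28,413));T("B 2",(325,150),(140,330))
for n,u in dict(buttbot=(490,695),h0=(706,620),A1=(60,143),A2=(198,225),vL=(327,270),vN=(450,365),vR=(545,318),jar=(58,345),beak=(508,200),fp=(720,390),sm=(650,505),smb=(525,412)).items():
    print(n,np.round(onz(S,s(*u),0.008),3))
for n,u in dict(vL=(267,268),vN=(362,296),vR=(452,230),).items():
    print(n,np.round(onz(D,d(*u),0.01),3))
E
```

```text
head top [ 0.5254 -0.2427  0.0496] [3.7488 3.7488]
head bottom [ 0.5255 -0.2457  0.0173] [0.9493 0.9493]
butt [ 0.4175 -0.2376  0.0352] [2.0845 2.0845]
colA green end [0.4746 0.3112 0.0076] [0.3171 0.3171]
colA other [0.4971 0.1568 0.0106] [2.5743 2.5743]
B 1 [0.5838 0.2996 0.0082] [0.1566 0.1566]
B 2 [0.6067 0.1953 0.0092] [3.2807 3.2807]
buttbot [ 0.429 -0.228  0.008]
h0 [ 0.528 -0.245  0.008]
A1 [0.474 0.31  0.008]
A2 [0.501 0.164 0.008]
vL [0.539 0.078 0.008]
vN [ 0.544 -0.035  0.008]
vR [ 0.611 -0.029  0.008]
jar [0.382 0.096 0.008]
beak [0.67  0.084 0.008]
fp [ 0.644 -0.13   0.008]
sm [ 0.557 -0.176  0.008]
smb [ 0.552 -0.089  0.008]
vL [0.595 0.093 0.01 ]
vN [0.525 0.095 0.01 ]
vR [ 0.536 -0.02   0.01 ]
```

```bash
cat >> h.py <<'E'
from scipy.spatial.transform import Rotation as Ro
def go(st,p,yaw=None):
    "rotation vector (tool) and shift (tool, mm) to reach TCP p, tool down with yaw"
    R=Ro.from_euler("xyz",st["eef_rot"],degrees=True)
    sh=R.inv().apply(np.array(p)-st["tcp_pos"])*1000
    out=[np.round(sh,1)]
    if yaw is not None:
        out.append(np.round((R.inv()*Ro.from_euler("xyz",[180,0,yaw],degrees=True)).as_rotvec(),4))
    return out
def stp(st): print(round(st["time_s"],2),np.round(st["tcp_pos"],4),np.round(st["eef_rot"],2),"F",np.round(st["contact_force"],2),"M",np.round(st["moment"],2),"w",round(st["gripper_width"],4))
E
python3 - <<'E'
from h import *
from plant import r
st=r.get_state();W=r.camera_info("wrist");V=W["view"];o=-V[:3,:3].T@V[:3,3]
R=Ro.from_euler("xyz",st["eef_rot"],degrees=True)
print("cam in tool",R.inv().apply(o-st["tcp_pos"]),"fwd",R.inv().apply(V[2,:3]),"right",R.inv().apply(V[0,:3]))
print(go(st,[.455,-.241,.2],93))
E
```

```text
cam in tool [-0.00077329 -0.07650183 -0.15880612] fwd [0.00156988 0.28435569 0.95871757] right [ 0.9999985  -0.00115266 -0.0012956 ]
[array([277.2, 327.3,  26.2]), array([-3.000e-04, -1.200e-03,  3.423e-01])]
```

step_arm(
  deltas=[
    [0,0,0,30,36,3,1],
    [0,0,0,30,36,3,1],
    [0,0,0,30,36,3,1],
    [0,0,0,30,36,3,1],
    [0,0,0,30,36,3,1],
    [0,0,0,30,36,3,1],
    [0,0,0,30,36,3,1],
    [0,0,0,30,36,3,1],
    [0,0,0,30,36,0,1],
    [0,0,0.14,0,0,0,1],
  ],
)

```text
time_s: 1.15
tcp_pos: [0.4597, -0.236, 0.1976]
eef_rot: [-179.9, -0.3, 104.3]
contact_force: [-0.1, -1.0, -0.7]
gripper_width: 0.0876
```

step_arm(
  deltas=[
    [0,0,0.12,0,0,0,1],
    [0,0,0.06,0,0,0,1],
    [0,0,0,0,0,0,1],
  ],
)

```text
time_s: 1.45
tcp_pos: [0.4605, -0.2329, 0.1972]
eef_rot: [-179.8, -0.3, 93.6]
contact_force: [-0.4, -0.1, -0.0]
gripper_width: 0.0875
```

```bash
python3 - <<'E'
from h import *
from plant import r
import pickle
st=r.get_state();stp(st);W=r.camera_info("wrist");im=r.capture("wrist");cv2.imwrite("pics/w1.png",im[:,:,::-1]);pickle.dump(W,open("w1.pkl","wb"))
print(go(st,[.455,-.241,.2],93))
E
```

```text
1.45 [ 0.4605 -0.2329  0.1972] [-179.77   -0.27   93.63] F [-0.43 -0.08 -0.03] M [-0.05 -0.06  0.04] w 0.0875
[array([-7.7, -6. , -2.9]), array([-0.004 , -0.0046,  0.0109])]
```

View pics/w1.png

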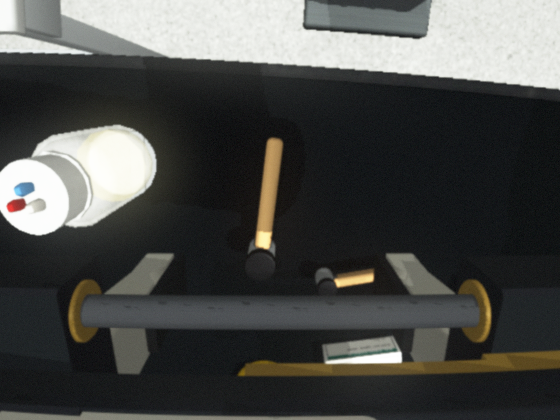

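```bash
python3 - <<'E'
from h import *
from plant import r
import pickle
S=r.camera_info("scene");W=pickle.load(open("w1.pkl","rb"))
print("cap",tri((S,(412,330)),(W,(40,192))))
im=cv2.imread("pics/w1.png");hsv=cv2.cvtColor(im,cv2.COLOR_BGR2HSV)
m=cv2.inRange(hsv,(8,60,90),(22,255,255));m[300:]=0;m[:,310:]=0;m[:, :200]=0
n,l,s,c=cv2.connectedComponentsWithStats(m);i=1+np.argmax(s[1:,4]);ys,xs=np.where(l==i)
box=cv2.minAreaRect(np.c_[xs,ys].astype(np.float32));print(s[i],c[i],box)
for y in (150,180,210,235):
    x=xs[ys==y];print(y,x.min(),x.max(),np.round(onz(W,((x.min()+x.max())/2,y),.043),4))
b=sorted(cv2.boxPoints(box).tolist(),key=lambda p:p[1]);
print("butt",onz(W,((b[0][0]+b[1][0])/2,(b[0][1]+b[1][1])/2),.04),"headend",onz(W,((b[2][0]+b[3][0])/2,(b[2][1]+b[3][1])/2),.04))
print("headtop",onz(W,(261,264),.056))
# scene handle
im=cv2.imread("pics/scene0.png");hsv=cv2.cvtColor(im,cv2.COLOR_BGR2HSV)
m=cv2.inRange(hsv,(8,60,90),(22,255,255));m[:295]=0;m[:,:300]=0;m[:,380:]=0
n,l,s,c=cv2.connectedComponentsWithStats(m);i=1+np.argmax(s[1:,4]);print(s[i],c[i])
print(tri((S,c[i]),(W,((276+264.)/2,190))))
E
python3 -c "
from h import *
crop('pics/w1.png',220,120,180,180,4,'pics/w1c.png')"
```

```text
cap (array([ 0.44756772, -0.38263092,  0.13921351]), [np.float64(1.8792672826721843), np.float64(1.879267282672412)])
[ 255  138   28  112 1608] [268.74004975 188.77487562] ((268.29132080078125, 193.30215454101562), (16.583934783935547, 111.64354705810547), 6.604835510253906)
150 266 281 [ 0.4241 -0.2396  0.043 ]
180 262 277 [ 0.4499 -0.2415  0.043 ]
210 259 274 [ 0.4767 -0.2426  0.043 ]
235 256 271 [ 0.5001 -0.244   0.043 ]
butt [ 0.41427826 -0.23922868  0.04      ] headend [ 0.51463053 -0.24483109  0.04      ]
headtop [ 0.52249716 -0.2445769   0.056     ]
[313 300  56  35 773] [339.91332471 316.9301423 ]
(array([ 0.46088254, -0.24107358,  0.03714469]), [np.float64(0.9819682260177937), np.float64(0.9819682260176783)])
```

View pics/w1c.png

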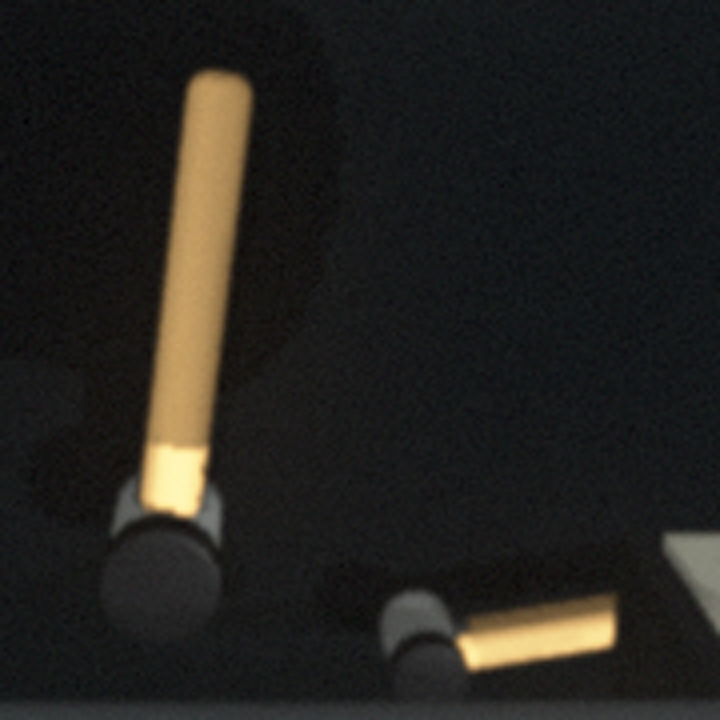

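```bash
python3 - <<'E'
from h import *
from plant import r
print(go(r.get_state(),[.464,-.242,.1],86.7))
E
```

```text
[array([-9.6,  3.4, 97.1]), array([-0.0042, -0.0044,  0.1227])]
```

step_arm(
  deltas=[
    [-0.002,-0.002,0.06,-4,2,25,1],
    [-0.002,-0.002,0.06,-3,2,35,1],
    [0,0,0,-2,0,30,1],
    [0,0,0,0,0,10,1],
    [0,0,0,0,0,0,1],
  ],
)

```text
time_s: 2.0
tcp_pos: [0.4655, -0.2434, 0.0959]
eef_rot: [179.8, 0.0, 87.1]
contact_force: [-0.2, -0.6, 0.8]
gripper_width: 0.0876
```

```bash
python3 - <<'E'
from h import *
from plant import r
st=r.get_state();stp(st);print(go(st,[.464,-.242,.016],86.7))
im=r.capture("wrist");cv2.imwrite("pics/w2.png",im[:,:,::-1])
E
```

```text
2.0 [ 0.4655 -0.2434  0.0959] [1.7978e+02 3.0000e-02 8.7070e+01] F [-0.19 -0.65  0.76] M [ 0.04 -0.02 -0.02] w 0.0876
[array([ 1.4, -1.9, 79.9]), array([0.0038, 0.0006, 0.0065])]
```

View pics/w2.png

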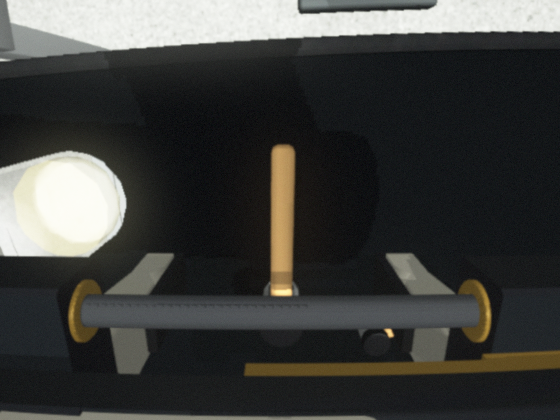

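The handle is centred at column 283 and parallel to the image's vertical axis. The bottle is clear at the left. I'll descend.

step_arm(
  deltas=[
    [0,0,0,0.7,-1,30,1],
    [0.003,0,0.005,0.7,-1,30,1],
    [0,0,0,0,0,15,1],
    [0,0,0,0,0,5,1],
    [0,0,0,0,0,0,1],
  ],
)

```text
time_s: 2.55
tcp_pos: [0.4714, -0.2436, 0.0227]
eef_rot: [179.1, 0.2, 87.1]
contact_force: [-0.0, -0.0, 0.6]
gripper_width: 0.0877
```

```bash
python3 - <<'E'
from h import *
from plant import r
st=r.get_state();stp(st);print(go(st,[.464,-.242,.016],86.7))
E
```

```text
2.55 [ 0.4714 -0.2436  0.0227] [179.13   0.19  87.07] F [-0.03 -0.03  0.62] M [-0.03  0.02  0.  ] w 0.0877
[array([ 1.2, -7.6,  6.6]), array([0.0153, 0.0033, 0.0065])]
```

step_arm(
  deltas=[
    [0.015,0.003,0.006,1,-7.5,6.5,1],
    [0,0,0,0,0,0,1],
  ],
)

```text
time_s: 2.75
tcp_pos: [0.4653, -0.2424, 0.0181]
eef_rot: [179.8, 0.0, 86.7]
contact_force: [-0.1, 0.5, 0.3]
gripper_width: 0.088
```

```bash
python3 - <<'E'
from h import *
from plant import r
st=r.get_state();stp(st);print(go(st,[.464,-.242,.016],86.7))
E
```

```text
2.75 [ 0.4653 -0.2424  0.0181] [1.7984e+02 3.0000e-02 8.6740e+01] F [-0.09  0.48  0.26] M [0.05 0.09 0.01] w 0.088
[array([ 0.3, -1.3,  2.1]), array([0.0028, 0.0005, 0.0007])]
```

step_arm(
  deltas=[
    [0.003,0,0,0.3,-1.5,2.5,1],
    [0,0,0,0,0,0,-1],
    [0,0,0,0,0,0,-1],
    [0,0,0,0,0,0,-1],
    [0,0,0,0,0,0,-1],
    [0,0,0,0,0,0,-1],
    [0,0,0,0,0,0,-1],
    [0,0,0,0,0,0,-1],
  ],
  squeeze=55,
)

```text
time_s: 3.55
tcp_pos: [0.4651, -0.2423, 0.0176]
eef_rot: [179.8, 0.1, 86.8]
contact_force: [-0.1, -0.4, 0.0]
gripper_width: 0.0372
```

```bash
python3 - <<'E'
from h import *
from plant import r
st=r.get_state();stp(st)
E
```

```text
3.55 [ 0.4651 -0.2423  0.0176] [1.7981e+02 5.0000e-02 8.6780e+01] F [-0.1  -0.42  0.05] M [-0.01 -0.04 -0.05] w 0.0372
```

step_arm(
  deltas=[
    [0,0,0,0,0,0,-1],
    [0,0,0,0,0,0,-1],
    [0,0,0,0,0,0,-1],
    [0,0,0,0,0,0,-1],
    [0,0,0,0,0,0,-1],
    [0,0,0,0,0,0,-1],
  ],
)

```text
time_s: 4.15
tcp_pos: [0.465, -0.2423, 0.0175]
eef_rot: [179.8, 0.1, 86.8]
contact_force: [0.6, 1.0, 0.4]
gripper_width: 0.0134
```

```bash
python3 - <<'E'
from h import *
from plant import r
st=r.get_state();stp(st)
im=r.capture("side");cv2.imwrite("pics/d3.png",im[:,:,::-1]);crop("pics/d3.png",170,150,210,150,3.8,"pics/d3c.png")
E
```

```text
4.15 [ 0.465  -0.2423  0.0175] [1.7983e+02 6.0000e-02 8.6780e+01] F [0.58 0.98 0.43] M [-0.02 -0.    0.01] w 0.0134
```

View pics/d3c.png

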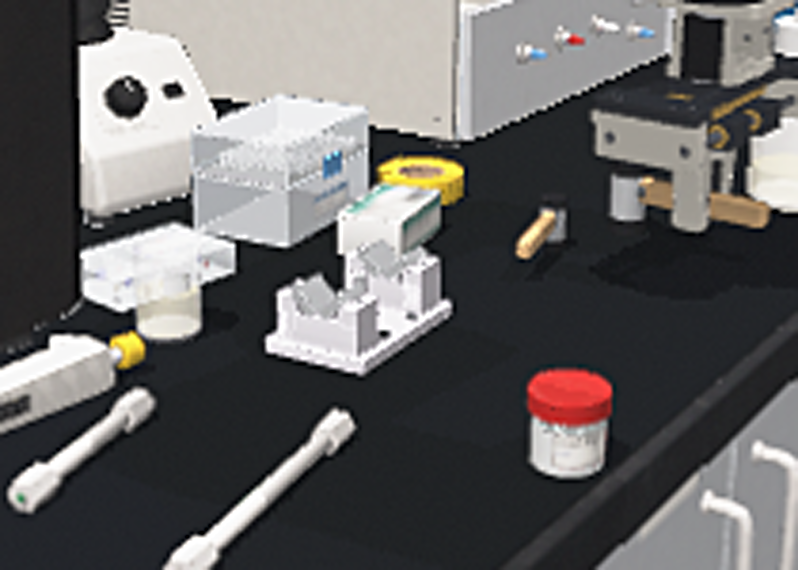

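Gripped: the opening is 13.4 mm and the side view shows the fingers around the handle. I'll lift it and go look at the V-block.

step_arm(
  deltas=[
    [0,0,0,0,0,-20,-1],
    [0,0,0,0,0,-40,-1],
    [0,0,0,0,0,-40,-1],
    [0,0,0,0,0,-40,-1],
    [0,0,-0.02,10,10,-30,-1],
    [0,0,-0.02,35,20,-5,-1],
    [0,0,-0.02,35,25,0,-1],
    [0,0,-0.02,35,25,0,-1],
    [0,0,0,20,15,0,-1],
    [0,0,0,0,0,0,-1],
  ],
)

```text
time_s: 5.2
tcp_pos: [0.56, -0.1031, 0.1964]
eef_rot: [-179.7, -0.2, 91.2]
contact_force: [0.4, -0.1, -2.6]
gripper_width: 0.0137
```

```bash
cat > cap.py <<'E'
import sys,pickle
from h import *
from plant import r
st=r.get_state();stp(st)
for a in sys.argv[1:]:
    n,t=a.split(":");W=r.camera_info(n);im=r.capture(n);cv2.imwrite(f"pics/{t}.png",im[:,:,::-1]);pickle.dump((W,st),open(f"{t}.pkl","wb"))
E
python3 cap.py wrist:w4
```

```text
5.2 [ 0.56   -0.1031  0.1964] [-179.7    -0.18   91.24] F [ 0.44 -0.13 -2.58] M [-0.08  0.13 -0.01] w 0.0137
```

View pics/w4.png

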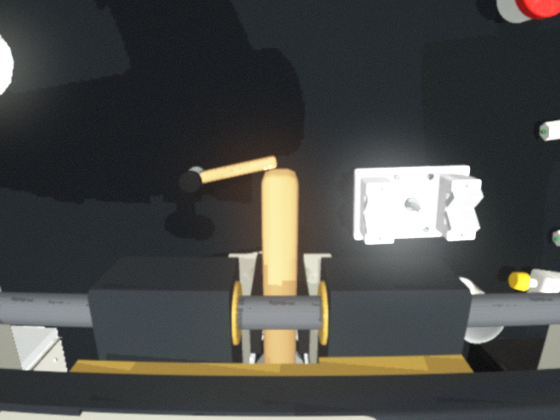

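```bash
python3 -c "
from h import *
crop('pics/w4.png',345,155,150,100,5.3,'pics/w4c.png')"
```

```text
(no output)
```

View pics/w4c.png

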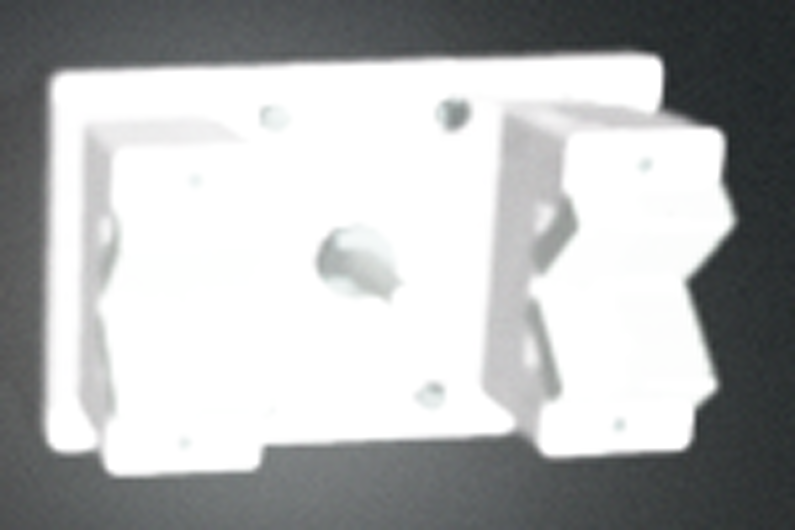

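The block's plate runs from crop TL (52,72) to TR (660,55) and BL (48,450), with the pin collar at (357,260).

```bash
python3 - <<'E'
from h import *
import pickle
from plant import r
W,st=pickle.load(open("w4.pkl","rb"));S=r.camera_info("scene");D=r.camera_info("side")
w=lambda x,y:(345+x/5.3-.4,155+y/5.3-.4)
P={n:onz(W,w(*u),.01) for n,u in dict(TL=(50,68),TR=(664,53),BL=(46,452)).items()}
for n,p in P.items(): print(n,np.round(p,4))
print("len",np.linalg.norm(P["TR"]-P["TL"]),np.linalg.norm(P["BL"]-P["TL"]))
print("centre",(P["TR"]+P["BL"])/2,"yaw",np.degrees(np.arctan2(*(P["TR"]-P["TL"])[[1,0]]))-90,np.degrees(np.arctan2(*(P["BL"]-P["TL"])[[1,0]])))
# V-end corners of supports tops
for n,u in dict(nearL=(112,148),nearR_=(725,130),farL=(105,472),farR=(690,455),Rl=(565,130),Rl2=(545,455),Ll2=(262,470)).items(): print(n,np.round(onz(W,w(*u),.046),4))
c=(P["TR"]+P["BL"])/2
for z in (0.01,.026,.042): print(z,[np.round(proj(q,[c[0],c[1],z]),1) for q in (W,S,D)])
a=np.round(proj(W,[c[0],c[1],.042]),1);print((a-[345,155]+.4)*5.3)
E
```

```text
TL [ 0.5417 -0.0329  0.01  ]
TR [0.5358 0.0786 0.01  ]
BL [ 0.614 -0.028  0.01 ]
len 0.11165665858309094 0.07255754655056766
centre [0.57491552 0.02528321 0.01      ] yaw 3.016389409582146 3.891255529767223
nearL [ 0.5484 -0.0295  0.046 ]
nearR_ [0.5427 0.0718 0.046 ]
farL [ 0.604  -0.0258  0.046 ]
farR [0.5993 0.0756 0.046 ]
Rl [0.5435 0.0447 0.046 ]
Rl2 [0.5997 0.0498 0.046 ]
Ll2 [0.6031 0.001  0.046 ]
0.01 [array([410.8, 203. ]), array([302.8, 232. ]), array([264.5, 232.6])]
0.026 [array([416.6, 207.5]), array([302.8, 225.9]), array([264.5, 226.3])]
0.042 [array([423. , 212.4]), array([302.8, 219.7]), array([264.4, 219.9])]
[415.52 306.34]
```

```bash
python3 - <<'E'
from h import *
from plant import r
st=r.get_state();print(go(st,[.5156,.0208,.1],93.4))
E
```

```text
[array([125.3, -40.2,  96.9]), array([-0.0061, -0.0033, -0.0381])]
```

step_arm(
  deltas=[
    [-0.002,-0.001,-0.02,25,-10,0,-1],
    [-0.002,-0.001,-0.018,35,-12,0,-1],
    [-0.002,-0.001,0,35,-12,5,-1],
    [0,0,0,25,-8,25,-1],
    [0,0,0,5,0,30,-1],
    [0,0,0,0,0,20,-1],
    [0,0,0,0,0,10,-1],
    [0,0,0,0,0,0,-1],
  ],
)

```text
time_s: 6.05
tcp_pos: [0.5042, 0.0178, 0.1023]
eef_rot: [-179.7, -0.0, 93.2]
contact_force: [0.3, -0.8, -1.4]
gripper_width: 0.0134
```

```bash
python3 cap.py side:d5 scene:s5; python3 - <<'E'
from h import *
from plant import r
st=r.get_state();print(go(st,[.5156,.0208,.08],93.4))
crop("pics/d5.png",200,150,130,110,6,"pics/d5c.png")
crop("pics/s5.png",240,150,130,110,6,"pics/s5c.png")
E
```

```text
6.05 [0.5042 0.0178 0.1023] [-179.74   -0.     93.15] F [ 0.34 -0.8  -1.39] M [-0.05  0.11  0.01] w 0.0134
[array([ 2.1, 10.2, 23.8]), array([-0.0018, -0.0007, -0.0043])]
```

View pics/d5c.png

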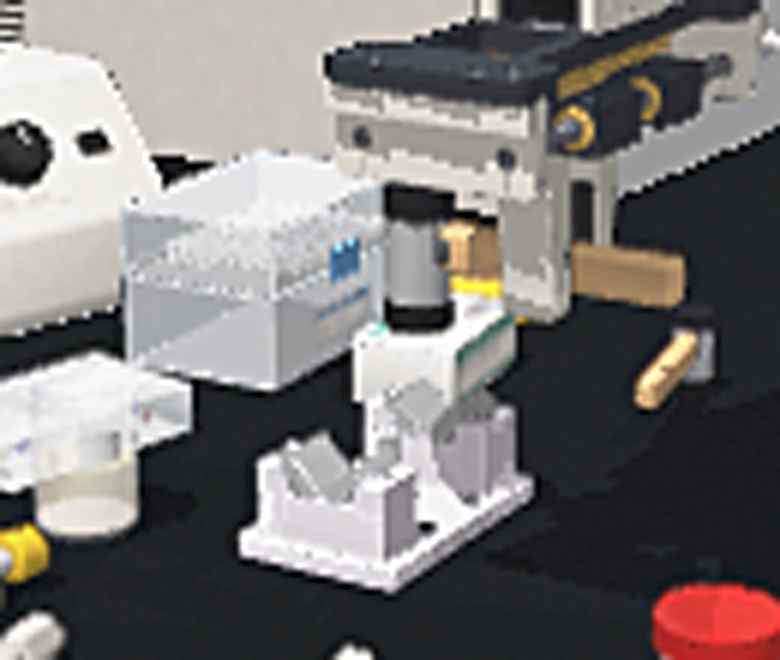

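View pics/s5c.png

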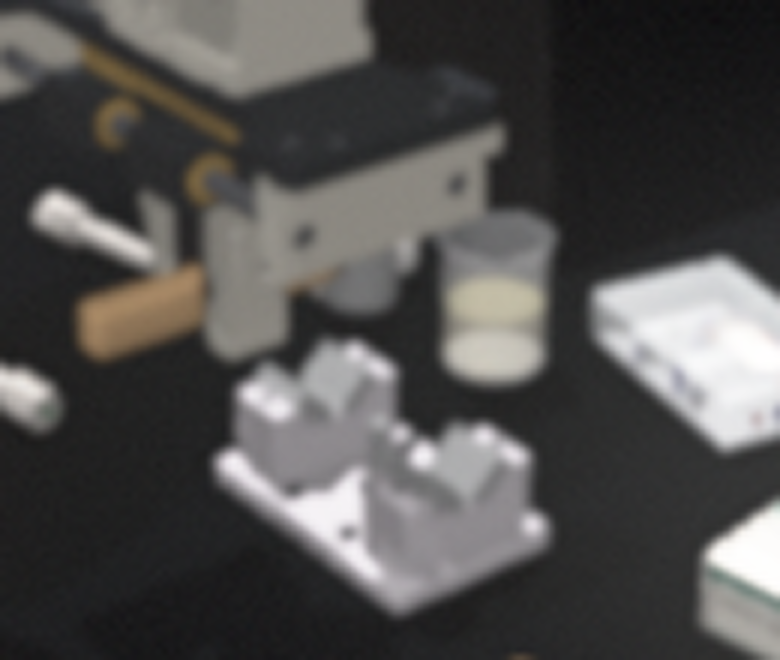

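step_arm(
  deltas=[
    [-0.002,0,-0.004,2,10,10,-1],
    [0,0,0,0,2,10,-1],
    [0,0,0,0,0,0,-1],
  ],
)

```text
time_s: 6.45
tcp_pos: [0.5206, 0.0208, 0.0847]
eef_rot: [179.7, -0.1, 93.3]
contact_force: [0.2, 0.4, -2.7]
gripper_width: 0.0134
```

```bash
python3 - <<'E'
from h import *
from plant import r
st=r.get_state();stp(st);print(go(st,[.5156,.0208,.06],93.4))
S=r.camera_info("scene");D=r.camera_info("side")
print(tri((S,(305.5,221.7)),(D,(263.8,224))))
E
```

```text
6.45 [0.5206 0.0208 0.0847] [ 1.7971e+02 -1.1000e-01  9.3340e+01] F [ 0.24  0.38 -2.67] M [-0.09  0.25  0.01] w 0.0134
[array([ 0.3, -5.1, 24.7]), array([ 0.0051, -0.002 , -0.0011])]
(array([0.57962107, 0.02421881, 0.03280275]), [np.float64(2.7933551827971557), np.float64(2.7933551827972636)])
```

step_arm(
  deltas=[
    [0.004,0,0,0,-3,8,-1],
    [0,0,0,0,0,8,-1],
    [0,0,0,0,0,6,-1],
    [0,0,0,0,0,0,-1],
  ],
)

```text
time_s: 6.85
tcp_pos: [0.5173, 0.0204, 0.0605]
eef_rot: [180.0, -0.1, 93.3]
contact_force: [0.3, 0.2, -2.0]
gripper_width: 0.0135
```

```bash
python3 cap.py side:d6; python3 - <<'E'
from h import *
crop("pics/d6.png",200,150,130,110,6,"pics/d6c.png")
E
```

```text
6.85 [0.5173 0.0204 0.0605] [ 1.7999e+02 -1.0000e-01  9.3320e+01] F [ 0.26  0.16 -2.  ] M [-0.05  0.14  0.03] w 0.0135
```

View pics/d6c.png

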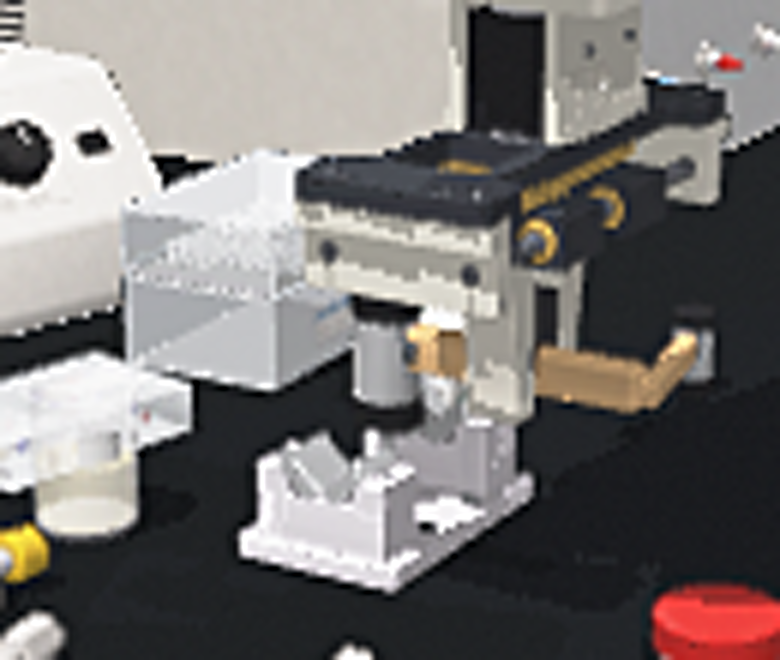

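The head is above the pin. The pin shows at crop (373,440) and the head's centre at about (385,410), so I'll shift about 3 mm in +x and press down.

step_arm(
  deltas=[
    [0,0,0,1.5,3,4,-1],
    [0,0,0,0,0,4,-1],
    [0,0,0,0,0,4,-1],
    [0,0,0,0,0,4,-1],
  ],
)

```text
time_s: 7.3
tcp_pos: [0.5213, 0.0224, 0.0453]
eef_rot: [179.9, -0.1, 93.4]
contact_force: [-1.0, -0.5, 2.2]
gripper_width: 0.0136
```

```bash
python3 -c "
from h import *
from plant import r
stp(r.get_state())"
```

```text
7.3 [0.5213 0.0224 0.0453] [ 1.7987e+02 -1.1000e-01  9.3350e+01] F [-1.03 -0.5   2.18] M [-0.2   0.74 -0.04] w 0.0136
```

step_arm(
  deltas=[
    [0,0,0,0,0,4,-1],
    [0,0,0,0,0,4,-1],
    [0,0,0,0,0,3,-1],
  ],
)

```text
time_s: 7.6
tcp_pos: [0.5178, 0.0215, 0.0349]
eef_rot: [-179.8, -0.0, 93.4]
contact_force: [-9.5, 2.1, 15.6]
gripper_width: 0.0133
```

```bash
python3 -c "
from h import *
from plant import r
stp(r.get_state())"
```

```text
7.6 [0.5178 0.0215 0.0349] [-1.7983e+02 -4.0000e-02  9.3370e+01] F [-9.49  2.06 15.6 ] M [0.83 3.06 0.17] w 0.0133
```

```bash
python3 cap.py side:d7 ; python3 - <<'E'
from h import *
crop("pics/d7.png",200,150,130,110,6,"pics/d7c.png")
E
```

```text
7.6 [0.5178 0.0215 0.0349] [-1.7983e+02 -4.0000e-02  9.3370e+01] F [-9.49  2.06 15.6 ] M [0.83 3.06 0.17] w 0.0133
```

View pics/d7c.png

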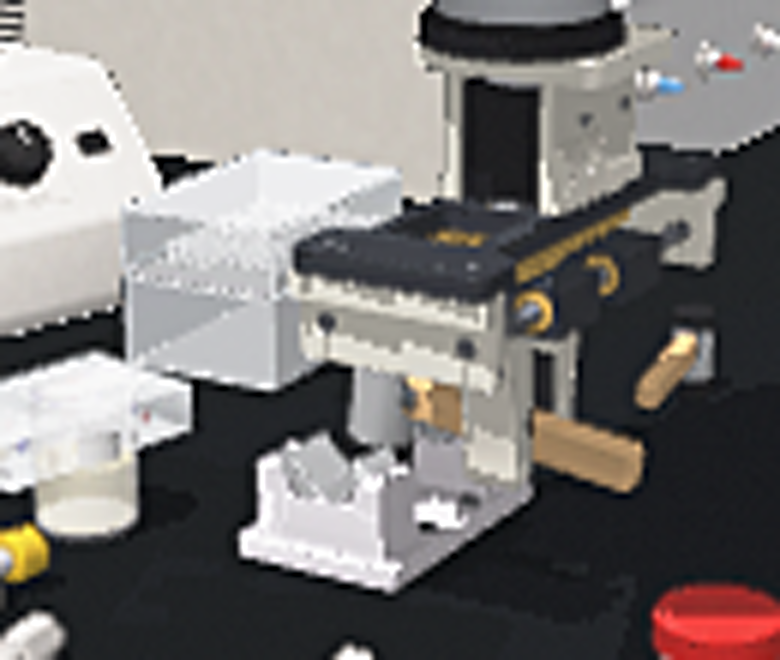

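The head is still on the pin, but the mallet has tilted a few degrees in the grip (head up). The 15–18 N reached is well above the pin's 4 N friction. I'll lift and look at the pin before putting the mallet down.

step_arm(
  deltas=[
    [0,0,0,0,0,-15,-1],
    [0,0,0,0,0,-35,-1],
    [0,0,0,0,0,-40,-1],
    [0,0,0,0,0,-40,-1],
    [0,0,0.02,-25,8,-30,-1],
    [0,0,0.02,-40,16,0,-1],
    [0,0,0.02,-35,12,0,-1],
    [0,0,0.02,-15,5,0,-1],
    [0,0,0,0,0,0,-1],
  ],
)

```text
time_s: 8.55
tcp_pos: [0.5663, -0.0947, 0.1988]
eef_rot: [179.9, -0.1, 88.8]
contact_force: [-0.3, 1.1, -2.8]
gripper_width: 0.0133
```

```bash
python3 cap.py wrist:w8 scene:s8 side:d8; python3 - <<'E'
from h import *
crop('pics/w8.png',330,130,180,130,4.4,'pics/w8c.png')
a=cv2.imread("pics/s8.png")[180:260,260:360];b=cv2.imread("pics/d8.png")[180:260,215:315]
cv2.imwrite("pics/sd8.png",cv2.resize(np.hstack([a,b]),None,fx=4,fy=4,interpolation=cv2.INTER_CUBIC))
E
```

```text
8.55 [ 0.5663 -0.0947  0.1988] [ 1.7992e+02 -5.0000e-02  8.8810e+01] F [-0.28  1.13 -2.8 ] M [-0.03  0.2   0.02] w 0.0133
```

View pics/w8c.png

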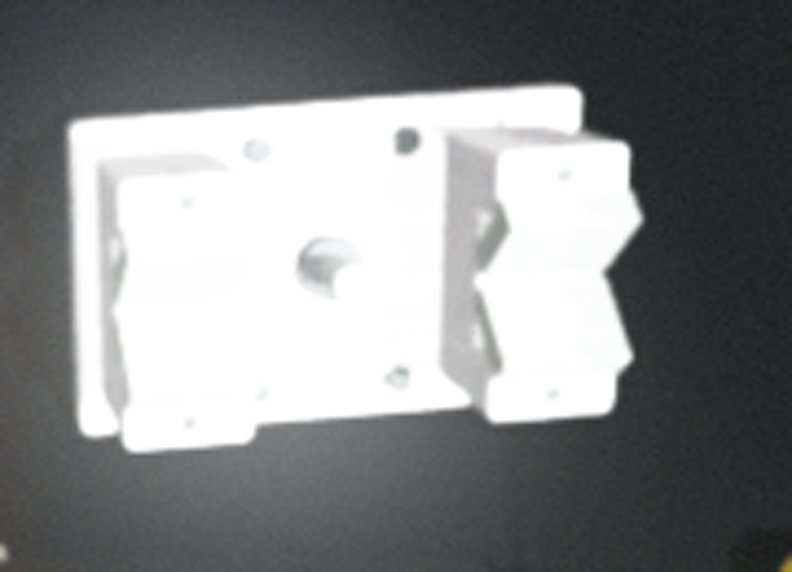

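View pics/sd8.png

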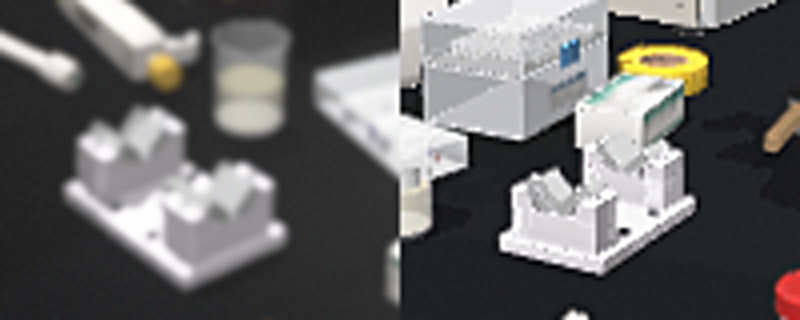

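View pics/d8.png

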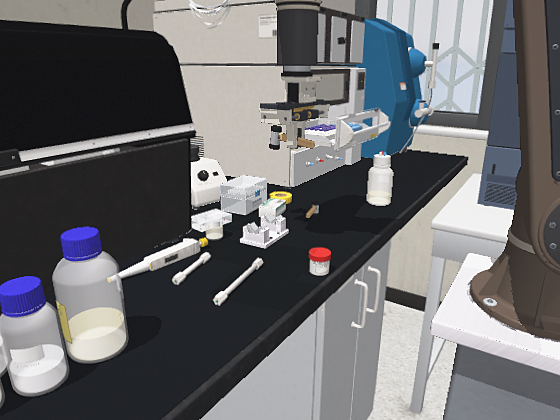

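```bash
python3 - <<'E'
from h import *
r1=[cv2.imread(f"pics/{f}.png")[205:245,280:330] for f in ("scene0","s8")]
r2=[cv2.imread(f"pics/{f}.png")[205:245,240:290] for f in ("side0","d8")]
z=lambda a:cv2.resize(a,None,fx=7,fy=7,interpolation=cv2.INTER_NEAREST)
cv2.imwrite("pics/cmp.png",np.vstack([np.hstack([z(x) for x in r1]),np.hstack([z(x) for x in r2])]))
a=cv2.imread("pics/w4.png")[185:235,385:445];b=cv2.imread("pics/w8.png")[170:220,380:440]
f=lambda a:cv2.resize(np.clip((a.astype(float)-180)*3.4,0,255).astype(np.uint8),None,fx=6.5,fy=6.5,interpolation=cv2.INTER_CUBIC)
cv2.imwrite("pics/cmpw.png",np.hstack([f(a),f(b)]))
E
```

```text
(no output)
```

View pics/cmp.png

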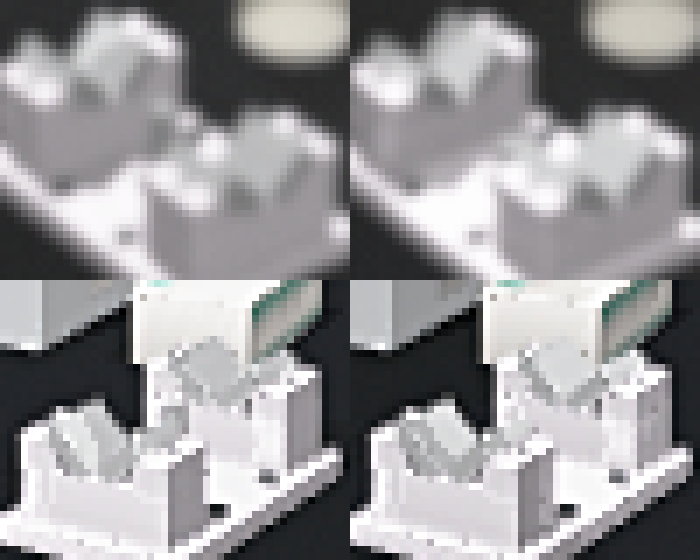

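View pics/cmpw.png

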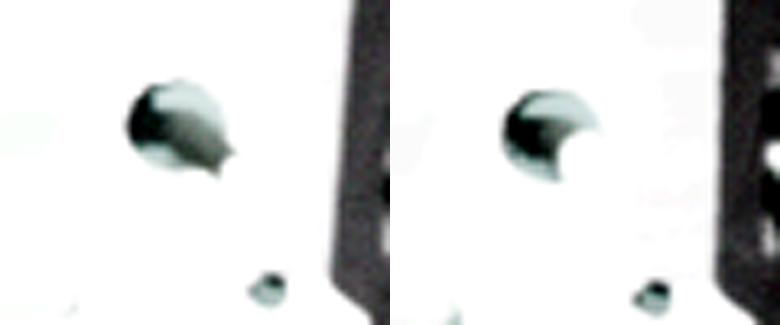

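```bash
python3 - <<'E'
from h import *
import pickle
A=pickle.load(open("w4.pkl","rb"))[0];B=pickle.load(open("w8.pkl","rb"))[0]
for z in (.01,.013):
    p=onz(A,(412.4,204.2),z);q=onz(B,(404.3,190.8),z);print(z,p,q)
    for zt in (.026,.028,.030,.034,.042): 
        t=proj(B,[*q[:2],zt]); t0=proj(A,[*p[:2],zt]);print(zt,((t-[380,170])*6.5+[390,0]).round(0),((t0-[385,185])*6.5).round(0))
print(tri((A,(412.4,204.2)),(B,(404.3,190.8))))
E
```

```text
0.01 [0.57611126 0.02703867 0.01      ] [0.57616282 0.02597207 0.01      ]
0.026 [584. 162.] [216. 154.]
0.028 [589. 165.] [222. 158.]
0.03 [594. 169.] [227. 162.]
0.034 [603. 176.] [237. 170.]
0.042 [623. 191.] [258. 186.]
0.013 [0.57531698 0.02588511 0.013     ] [0.57541763 0.02493791 0.013     ]
0.026 [577. 157.] [209. 149.]
0.028 [582. 160.] [214. 153.]
0.03 [587. 164.] [219. 156.]
0.034 [596. 171.] [230. 164.]
0.042 [616. 185.] [251. 181.]
(array([0.57025753, 0.01815027, 0.03291573]), [np.float64(0.22554536946864517), np.float64(0.22554536946878673)])
```

The pin is home. The bright pin tip seen earlier in the scene view (303,223) is gone, and its top in the wrist crop at (583,158) matches a height of 26 mm (predicted 584,162). Now I'll lay the mallet back, tilting the tool to undo the mallet's tilt.

```bash
python3 - <<'E'
from h import *
from plant import r
import pickle
st=r.get_state();print(go(st,[.465,-.242,.08],86.8))
crop("pics/d8.png",250,110,80,60,9,"pics/d8c.png")
E
```

```text
[array([-151.2,  -97.8,  118.6]), array([ 0.0006, -0.0011,  0.0379])]
```

View pics/d8c.png

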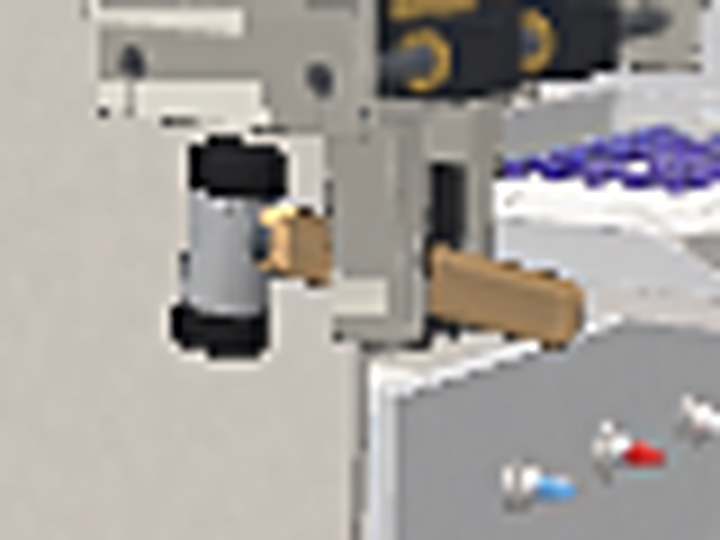

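step_arm(
  deltas=[
    [0,0,0.02,-20,-14,0,-1],
    [0,0,0.018,-38,-25,0,-1],
    [0,0,0,-40,-26,0,-1],
    [0,0,0,-36,-22,15,-1],
    [0,0,0,-15,-10,35,-1],
    [0,0,0,0,0,35,-1],
    [0.065,0,0,0,0,20,-1],
    [0.065,0,0,0,0,5,-1],
    [0,0,0,0,0,0,-1],
  ],
)

```text
time_s: 9.6
tcp_pos: [0.4589, -0.2328, 0.0859]
eef_rot: [-172.7, -0.1, 87.6]
contact_force: [-0.1, 0.1, -1.9]
gripper_width: 0.014
```

```bash
python3 cap.py side:d9; python3 - <<'E'
from h import *
from plant import r
import pickle
st=r.get_state();print(go(st,[.465,-.242,.022],86.8))
crop("pics/d9.png",300,150,110,80,7,"pics/d9c.png")
E
```

```text
9.6 [ 0.4589 -0.2328  0.0859] [-1.7269e+02 -9.0000e-02  8.7620e+01] F [-0.12  0.12 -1.91] M [ 0.   -0.45 -0.02] w 0.014
[array([-9.2, 14.8, 62.8]), array([-0.1257, -0.001 ,  0.0141])]
```

View pics/d9c.png

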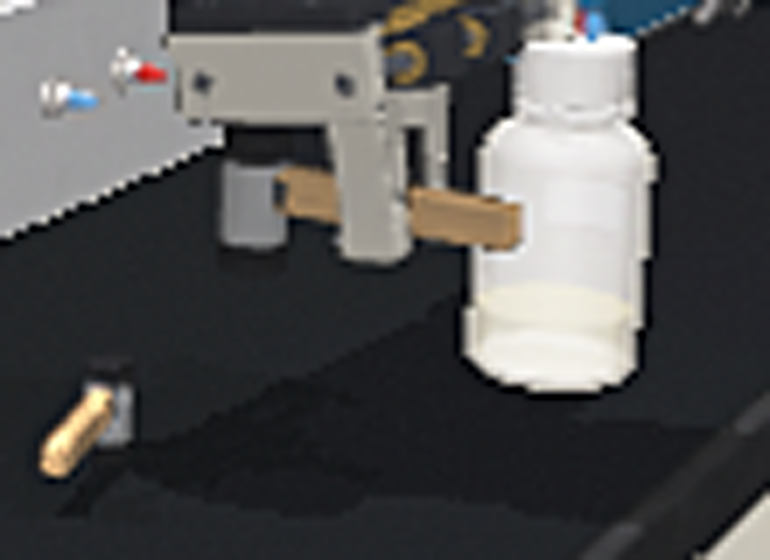

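The head hangs upright in crop (255,200) and the bottle is clear. I'll lower it straight down.

step_arm(
  deltas=[
    [0,0,0,0,3,20,-1],
    [0,0,0,0,3,22,-1],
    [0,0,0,0,1,12,-1],
    [0,0,0,0,0,0,-1],
  ],
)

```text
time_s: 10.05
tcp_pos: [0.4613, -0.23, 0.0331]
eef_rot: [-173.5, -0.1, 87.9]
contact_force: [-0.4, 0.1, -2.1]
gripper_width: 0.0139
```

```bash
python3 cap.py
```

```text
10.05 [ 0.4613 -0.23    0.0331] [-1.735e+02 -1.000e-01  8.788e+01] F [-0.38  0.13 -2.14] M [ 0.01 -0.27 -0.03] w 0.0139
```

step_arm(
  deltas=[
    [0.01,0,0,0,1,7,-1],
    [0,0,0,0,0.5,5,-1],
    [0,0,0,0,0.5,3,-1],
  ],
)

```text
time_s: 10.35
tcp_pos: [0.4634, -0.2294, 0.02]
eef_rot: [-173.3, -0.1, 88.0]
contact_force: [-0.8, 1.2, -2.8]
gripper_width: 0.0135
```

```bash
python3 cap.py side:d10;python3 -c "
from h import *
crop('pics/d10.png',300,150,110,80,7,'pics/d10c.png')"
```

```text
10.35 [ 0.4634 -0.2294  0.02  ] [-1.7326e+02 -7.0000e-02  8.7990e+01] F [-0.81  1.16 -2.76] M [-0.06 -0.41  0.02] w 0.0135
```

View pics/d10c.png

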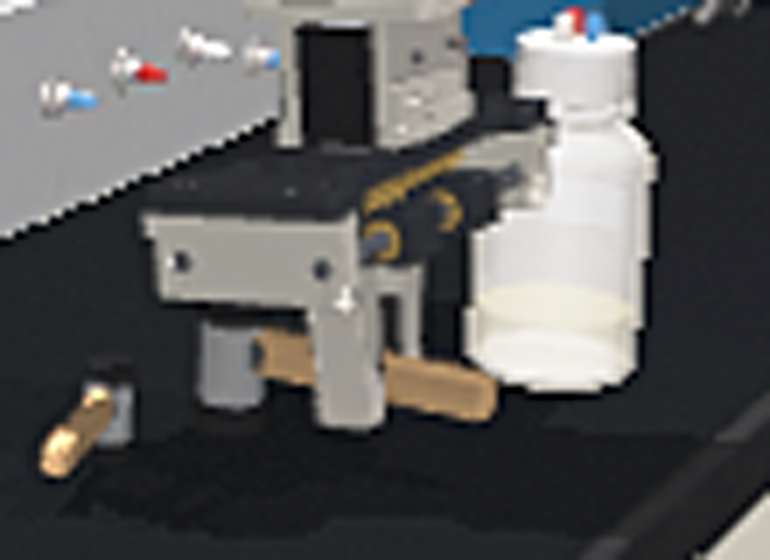

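step_arm(
  deltas=[
    [0,0,0,0,0,3,-1],
    [0,0,0,0,0.5,3,-1],
  ],
)

```text
time_s: 10.6
tcp_pos: [0.4623, -0.2296, 0.0146]
eef_rot: [-173.2, -0.1, 88.0]
contact_force: [-11.2, 3.5, 19.1]
gripper_width: 0.0141
```

```bash
python3 cap.py
```

```text
10.6 [ 0.4623 -0.2296  0.0146] [-1.7317e+02 -5.0000e-02  8.8010e+01] F [-11.2    3.53  19.07] M [ 1.2   3.61 -0.01] w 0.0141
```

step_arm(
  deltas=[
    [0,0,0,0,0,-1,-1],
    [0,0,0,0,0,0,0],
    [0,0,0,0,0,0,0],
    [0,0,0,0,0,0,0],
    [0,0,0,0,0,0,0.3],
    [0,0,0,0,0,0,0.3],
  ],
)

```text
time_s: 11.2
tcp_pos: [0.4638, -0.2301, 0.0166]
eef_rot: [-173.4, -0.0, 88.0]
contact_force: [-0.4, 0.5, 0.7]
gripper_width: 0.0476
```

```bash
python3 cap.py side:d11;python3 -c "
from h import *
crop('pics/d11.png',300,150,110,80,7,'pics/d11c.png')"
```

```text
11.2 [ 0.4638 -0.2301  0.0166] [-1.7336e+02 -2.0000e-02  8.8020e+01] F [-0.38  0.53  0.73] M [-0.09 -0.43 -0.03] w 0.0476
```

View pics/d11c.png

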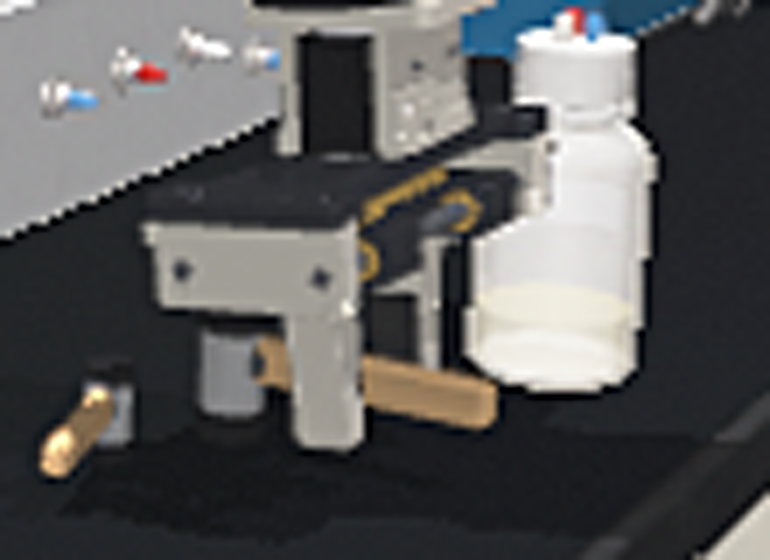

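Released: the mallet stands upright and free. I'll lift straight off, then turn towards the block.

step_arm(
  deltas=[
    [0,0,0,0,-2,-15,0.3],
    [0,0,0,0,-5,-40,0.5],
    [0,0,0,0,-5,-40,1],
    [0,0,0,0,-5,-40,1],
    [-0.06,0,-0.1,10,0,-40,1],
    [-0.05,0,-0.145,35,10,0,1],
    [0,0,-0.145,38,12,0,1],
    [0,0,-0.145,38,8,0,1],
    [0,0,-0.145,38,0,0,1],
    [0,0,-0.145,38,-5,0,1],
  ],
)

```text
time_s: 12.25
tcp_pos: [0.4286, -0.0432, 0.2009]
eef_rot: [179.6, -0.7, 136.3]
contact_force: [0.1, 1.4, 0.6]
gripper_width: 0.0876
```

step_arm(
  deltas=[
    [0,0,-0.145,30,-20,0,1],
    [0,0,-0.145,20,-20,0,1],
    [0,0,-0.145,0,0,0,1],
    [0,0,-0.145,0,0,0,1],
    [0,0,-0.145,0,0,0,1],
    [0,0,-0.1,0,0,0,1],
  ],
)

```text
time_s: 12.85
tcp_pos: [0.3591, -0.039, 0.2015]
eef_rot: [179.0, 0.1, -174.6]
contact_force: [1.2, 0.6, -0.3]
gripper_width: 0.0875
```

```bash
python3 - <<'E'
from h import *
from plant import r
st=r.get_state();stp(st);print(go(st,[.575,.05,.2],183.4))
E
```

```text
12.85 [ 0.3591 -0.039   0.2015] [ 1.7905e+02  6.0000e-02 -1.7463e+02] F [ 1.17  0.59 -0.31] M [-0.05  0.05 -0.04] w 0.0875
[array([-223.3,   68.4,    2.9]), array([0.0166, 0.0008, 0.0344])]
```

step_arm(
  deltas=[
    [0.008,0,0.017,-30,10,0,1],
    [0.008,0,0.017,-45,14,0,1],
    [0,0,0,-45,14,0,1],
    [0,0,0,-45,13,0,1],
    [0,0,0,-40,10,0,1],
    [0,0,0,-18,5,0,1],
    [0,0,0,0,0,0,1],
  ],
)

```text
time_s: 13.55
tcp_pos: [0.5841, 0.0453, 0.2019]
eef_rot: [179.9, 0.2, -176.4]
contact_force: [-1.0, -0.6, -0.7]
gripper_width: 0.0875
```

```bash
python3 cap.py wrist:w12
```

```text
13.55 [0.5841 0.0453 0.2019] [ 179.9     0.22 -176.38] F [-0.98 -0.61 -0.7 ] M [-0.03  0.23 -0.07] w 0.0875
```

View pics/w12.png

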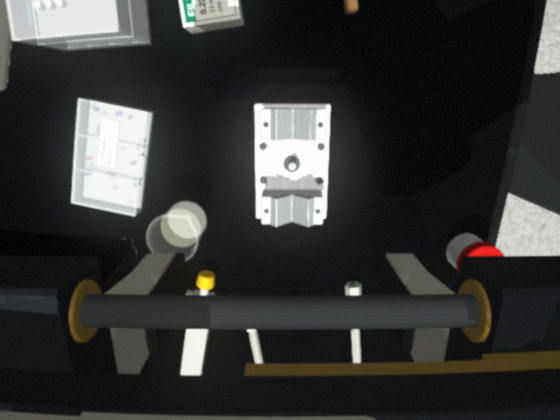

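```bash
python3 -c "
from h import *
crop('pics/w12.png',240,90,105,145,4.1*1,'pics/w12c.png')"
```

```text
(no output)
```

View pics/w12c.png

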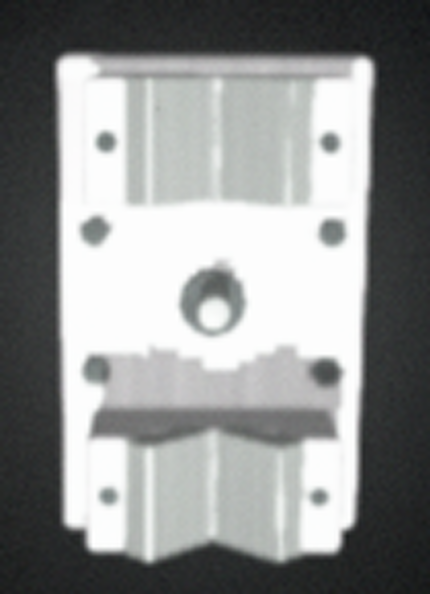

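```bash
python3 - <<'E'
from h import *
import pickle
from plant import r
W,st=pickle.load(open("w12.pkl","rb"))
w=lambda x,y:(240+x/4.1-.38,90+y/4.1-.38)
def m(L,z,n):
    P=np.array([onz(W,w(*u),z) for u in L]);print(n,P.round(4).tolist(),P.mean(0).round(4));return P
P=m([(217,80),(217,200),(213,435),(213,545)],.032,"V")
q=P[1]-P[2];print("yaw",np.degrees(np.arctan2(-(P[3]-P[0])[0],(P[3]-P[0])[1])), "gap",np.linalg.norm(q))
m([(106,142),(330,142),(108,497),(318,497)],.046,"screws top")
Q=m([(95,230),(331,231),(96,370),(325,372)],.01,"screws plate")
e=(Q[0]+Q[1]-Q[2]-Q[3]);print("yaw",np.degrees(np.arctan2(-e[0],e[1])))
m([(213,315)],.026,"pin")
m([(58,55),(374,58),(64,530),(354,528)],.01,"plate corners")
A=pickle.load(open("w4.pkl","rb"))[0]
# heights: screw holes seen in both: w4 crop plate holes (455,112),(430,395); right support top (645,163),(618,425)
a=lambda x,y:(345+x/5.3-.4,155+y/5.3-.4)
for u,v in (((455,112),(325,372)),((430,395),(96,370)),((275,118),(331,231)),((645,163),(318,497)),((618,425),(108,497)),((195,180),(330,142)),((184,441),(106,142))): print(u,tri((A,a(*u)),(W,w(*v))))
E
```

```text
V [[0.5784, -0.0247, 0.032], [0.5766, 0.0001, 0.032], [0.5737, 0.0516, 0.032], [0.5718, 0.0773, 0.032]] [0.5751 0.0261 0.032 ]
yaw 3.714385236594262 gap 0.05160527714296902
screws top [[0.6003, -0.0114, 0.046], [0.5552, -0.0144, 0.046], [0.5959, 0.0632, 0.046], [0.5508, 0.0603, 0.046]] [0.5756 0.0244 0.046 ]
screws plate [[0.6031, 0.0108, 0.01], [0.5493, 0.0075, 0.01], [0.6011, 0.0433, 0.01], [0.5476, 0.0403, 0.01]] [0.5753 0.0255 0.01  ]
yaw -176.8411679646039
pin [[0.5754, 0.0258, 0.026]] [0.5754 0.0258 0.026 ]
plate corners [[0.6133, -0.0274, 0.01], [0.5433, -0.0313, 0.01], [0.6068, 0.0831, 0.01], [0.5371, 0.0781, 0.01]] [0.5751 0.0256 0.01  ]
(455, 112) (array([0.54758332, 0.04034242, 0.01135885]), [np.float64(0.36684764691159444), np.float64(0.36684764691140664)])
(430, 395) (array([0.60103964, 0.04315077, 0.01122863]), [np.float64(0.08887129289302065), np.float64(0.08887129289304858)])
(275, 118) (array([0.54938318, 0.00749645, 0.01200902]), [np.float64(0.2678881881887292), np.float64(0.26788818818883137)])
(645, 163) (array([0.54996782, 0.06222346, 0.03976232]), [np.float64(0.1459085522513195), np.float64(0.14590855225127022)])
(618, 425) (array([0.59600975, 0.06488293, 0.04036275]), [np.float64(0.04532147267830957), np.float64(0.04532147267815938)])
(195, 180) (array([ 0.55459763, -0.01402098,  0.0405515 ]), [np.float64(0.09465756328818804), np.float64(0.09465756328831432)])
(184, 441) (array([ 0.60055144, -0.01099931,  0.0395518 ]), [np.float64(0.021940342908655167), np.float64(0.02194034290872364)])
```

The block is centred at (0.5753, 0.0256) with yaw about 3.5°, and the V line, screw holes, pin and plate corners agree within about 1 mm. The two-view heights of the plate and its top are about 11 and 40 mm. Now on to the column.

```bash
python3 - <<'E'
from h import *
from plant import r
st=r.get_state();stp(st);print(go(st,[.487,.23,.2],189))
E
```

```text
13.6 [0.5829 0.0449 0.2018] [ 179.9     0.18 -176.39] F [ 0.01 -0.4  -0.4 ] M [0.05 0.16 0.01] w 0.0876
[array([ 84.1, 190.7,   1.9]), array([ 0.0015,  0.0032, -0.0941])]
```

step_arm(
  deltas=[
    [0,0,-0.03,12,25,0,1],
    [0,0,-0.03,18,42,0,1],
    [0,0,-0.03,18,42,0,1],
    [0,0,0,16,42,0,1],
    [0,0,0,12,35,0,1],
    [0,0,0,0,5,0,1],
    [0,0,0,0,0,0,1],
  ],
)

```text
time_s: 14.3
tcp_pos: [0.4755, 0.2268, 0.2019]
eef_rot: [179.9, 0.1, -171.2]
contact_force: [0.5, 1.3, 0.6]
gripper_width: 0.0874
```

```bash
python3 cap.py wrist:w13
```

```text
14.3 [0.4755 0.2268 0.2019] [ 1.7986e+02  1.1000e-01 -1.7123e+02] F [0.54 1.28 0.64] M [-0.04  0.11  0.02] w 0.0874
```

View pics/w13.png

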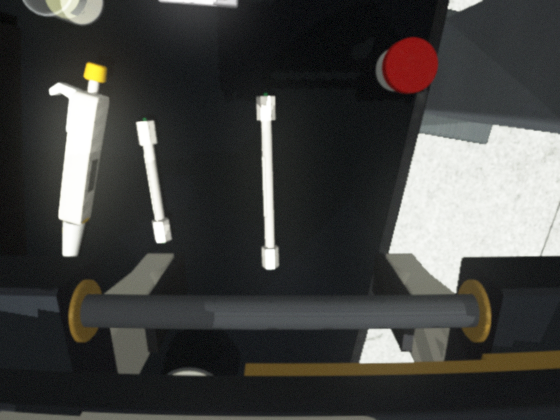

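The longer column runs from (265,98) to (270,268), about 170 px. The shorter runs from (146,122) to (162,240), about 120 px. The longer one is the target, and it is nearly parallel to the image's vertical axis.

```bash
python3 - <<'E'
from h import *
import pickle
from plant import r
W,st=pickle.load(open("w13.pkl","rb"));S=r.camera_info("scene");D=r.camera_info("side")
im=cv2.imread("pics/w13.png");g=cv2.cvtColor(im,cv2.COLOR_BGR2GRAY)
m=(g>110).astype(np.uint8);m[285:]=0;m[:,:230]=0;m[:,310:]=0
n,l,s,c=cv2.connectedComponentsWithStats(m);i=1+np.argmax(s[1:,4]);print(s[i])
ys,xs=np.where(l==i)
for y in range(ys.min(),ys.max()+1,12):
    x=xs[ys==y];print(y,x.min(),x.max())
mid=lambda y:xs[ys==y].mean()
tub=[y for y in range(130,240)];k=np.polyfit(tub,[mid(y) for y in tub],1)
for z in (.0075,.012):
    a=onz(W,(np.polyval(k,130),130),z);b=onz(W,(np.polyval(k,240),240),z);d=b-a
    print(z,a,b,"yaw",np.degrees(np.arctan2(-d[0],d[1])))
# widths along rows -> hex inner edges
w=np.array([(xs[ys==y].max()-xs[ys==y].min()+1) for y in range(ys.min(),ys.max()+1)]);print(ys.min(),w.tolist())
top=onz(W,(mid(ys.min()+2),ys.min()),.0075);bot=onz(W,(mid(ys.max()-2),ys.max()),.0075);print(top,bot,np.linalg.norm(top-bot),(top+bot)/2)
E
python3 -c "
from h import *
crop('pics/w13.png',220,80,110,200,3,'pics/w13c.png')"
```

```text
[ 256   95   23  175 2168]
95 268 269
107 256 274
119 257 274
131 261 271
143 262 271
155 262 271
167 262 272
179 262 272
191 263 272
203 263 273
215 263 273
227 264 273
239 265 274
251 261 277
263 262 278
0.0075 [0.49659687 0.1796731  0.0075    ] [0.47770808 0.2876139  0.0075    ] yaw 9.925803874966078
0.012 [0.49648187 0.1792937  0.012     ] [0.47783384 0.28585875 0.012     ] yaw 9.925803874966102
95 [2, 15, 16, 18, 18, 18, 18, 19, 19, 20, 19, 19, 19, 19, 19, 19, 19, 19, 19, 19, 18, 19, 19, 19, 18, 15, 11, 10, 10, 10, 11, 11, 11, 11, 11, 11, 11, 11, 11, 11, 11, 11, 11, 11, 11, 11, 11, 11, 10, 11, 10, 11, 10, 11, 11, 11, 10, 10, 10, 10, 10, 10, 11, 11, 11, 10, 10, 10, 11, 11, 11, 11, 11, 11, 11, 11, 11, 11, 11, 11, 11, 11, 11, 11, 11, 11, 11, 11, 11, 11, 11, 11, 11, 11, 11, 10, 10, 10, 10, 10, 10, 10, 10, 10, 10, 11, 11, 11, 11, 11, 11, 11, 11, 11, 11, 11, 11, 11, 11, 11, 11, 10, 10, 10, 10, 10, 10, 10, 10, 10, 10, 10, 10, 10, 10, 10, 10, 10, 10, 10, 10, 11, 11, 11, 10, 10, 10, 10, 10, 10, 10, 12, 16, 16, 17, 17, 17, 17, 18, 18, 18, 17, 17, 17, 17, 17, 17, 17, 17, 17, 17, 15, 13, 11, 9]
[0.50046295 0.14837838 0.0075    ] [0.47187568 0.31939987 0.0075    ] 0.1733942955110242 [0.48616931 0.23388912 0.0075    ]
```

View pics/w13c.png

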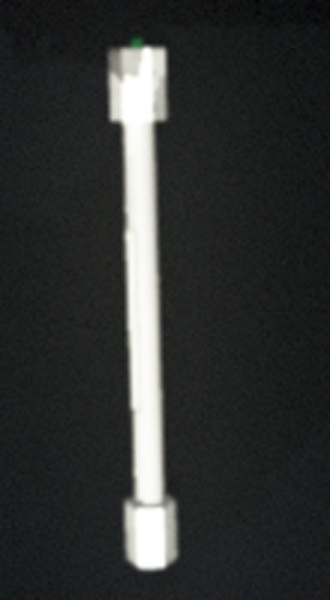

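```bash
python3 - <<'E'
from h import *
from plant import r
st=r.get_state();stp(st);print(go(st,[.4862,.234,.05],189.9))
E
```

```text
14.35 [0.4758 0.2264 0.202 ] [ 1.7985e+02  1.0000e-01 -1.7127e+02] F [0.49 0.14 0.39] M [0.04 0.19 0.03] w 0.0879
[array([-11.2,   5.6, 152. ]), array([ 0.0025,  0.0019, -0.0205])]
```

step_arm(
  deltas=[
    [0,0,-0.02,-6,3,25,1],
    [0,0,0,-5,3,40,1],
    [0,0,0,0,0,40,0.5],
    [0,0,0,0,0,30,0.2],
    [0,0,0,0,0,10,0.2],
    [0,0,0,0,0,0,0.2],
  ],
)

```text
time_s: 14.95
tcp_pos: [0.4899, 0.2285, 0.0558]
eef_rot: [179.7, 0.4, -170.5]
contact_force: [-0.7, 0.3, -0.2]
gripper_width: 0.0609
```

```bash
python3 - <<'E'
from h import *
from plant import r
st=r.get_state();stp(st);print(go(st,[.4862,.234,.004],189.9))
E
```

```text
14.95 [0.4899 0.2285 0.0558] [ 179.71    0.43 -170.49] F [-0.66  0.26 -0.25] M [0.02 0.11 0.01] w 0.0609
[array([ 3.1,  5.8, 51.8]), array([ 0.005 ,  0.0074, -0.0068])]
```

step_arm(
  deltas=[
    [0.005,0.007,-0.007,2,4,18,0.2],
    [0,0,0,1,2,15,0.2],
    [0,0,0,0,0,8,0.2],
    [0,0,0,0,0,0,0.2],
  ],
)

```text
time_s: 15.35
tcp_pos: [0.4901, 0.2344, 0.0195]
eef_rot: [179.8, 0.4, -170.2]
contact_force: [0.3, -0.0, -0.2]
gripper_width: 0.0524
```

```bash
python3 - <<'E'
from h import *
from plant import r
st=r.get_state();stp(st);print(go(st,[.4862,.234,.004],189.9))
E
python3 cap.py wrist:w14
```

```text
15.35 [0.4901 0.2344 0.0195] [ 179.81    0.41 -170.19] F [ 0.25 -0.04 -0.24] M [-0.    0.17  0.01] w 0.0524
[array([ 4. ,  0.2, 15.5]), array([ 0.0033,  0.0071, -0.0015])]
15.35 [0.4901 0.2344 0.0195] [ 179.81    0.41 -170.19] F [ 0.25 -0.04 -0.24] M [-0.    0.17  0.01] w 0.0524
```

View pics/w14.png

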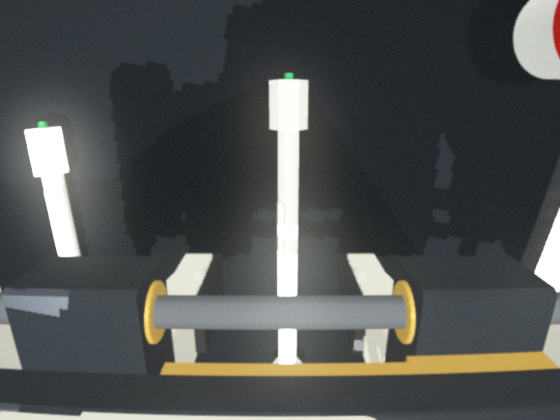

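The tube at column 288 sits between the fingers (centred at column 280) and is aligned. I'll shift 4 mm in tool x and go down.

step_arm(
  deltas=[
    [0.003,0.007,-0.001,4,0,8,0.2],
    [0,0,0,0,0,5,0.2],
    [0,0,0,0,0,0,0.2],
  ],
)

```text
time_s: 15.7
tcp_pos: [0.4877, 0.2348, 0.0088]
eef_rot: [179.8, 0.2, -170.1]
contact_force: [-0.0, -0.7, -0.6]
gripper_width: 0.0522
```

```bash
python3 - <<'E'
from h import *
from plant import r
st=r.get_state();stp(st);print(go(st,[.4862,.234,.003],189.9))
E
```

```text
15.7 [0.4877 0.2348 0.0088] [ 179.84    0.23 -170.12] F [-0.03 -0.7  -0.58] M [0.07 0.15 0.02] w 0.0522
[array([ 1.6, -0.6,  5.8]), array([ 0.0028,  0.0039, -0.0003])]
```

step_arm(
  deltas=[
    [0.003,0.004,0,1.5,-0.5,5,0.2],
    [0,0,0,0,0,1,0.2],
  ],
)

```text
time_s: 15.9
tcp_pos: [0.4863, 0.2342, 0.0027]
eef_rot: [-180.0, 0.0, -170.1]
contact_force: [-0.5, 0.3, 1.0]
gripper_width: 0.0525
```

```bash
python3 cap.py
```

```text
15.9 [0.4863 0.2342 0.0027] [-1.7999e+02  1.0000e-02 -1.7011e+02] F [-0.52  0.33  0.99] M [-0.01  0.13  0.03] w 0.0525
```

Perfect. I'll close on the tube.

step_arm(
  deltas=[
    [0,0,0,0,0,0,-1],
    [0,0,0,0,0,0,-1],
    [0,0,0,0,0,0,-1],
    [0,0,0,0,0,0,-1],
    [0,0,0,0,0,0,-1],
    [0,0,0,0,0,0,-1],
    [0,0,0,0,0,0,-1],
    [0,0,0,0,0,0,-1],
  ],
  squeeze=40,
)

```text
time_s: 16.7
tcp_pos: [0.4864, 0.2343, 0.0028]
eef_rot: [-180.0, 0.0, -170.1]
contact_force: [-0.2, 0.1, -0.7]
gripper_width: 0.0083
```

```bash
python3 cap.py
```

```text
16.7 [0.4864 0.2343 0.0028] [-1.7999e+02  1.0000e-02 -1.7009e+02] F [-0.15  0.1  -0.75] M [ 0.    0.04 -0.01] w 0.0083
```

Gripped (8.3 mm, a little under the 9.6 mm tube; the handle also read low). I'll lift and check how the column sits in the grip.

step_arm(
  deltas=[
    [0,0,0,0,0,-10,-1],
    [0,0,0,0,0,-30,-1],
    [0,0,0,0,0,-40,-1],
    [0,0,0,0,0,-30,-1],
    [0,0,0,0,0,-10,-1],
    [0,0,0,0,0,0,-1],
  ],
)

```text
time_s: 17.3
tcp_pos: [0.4854, 0.2333, 0.1288]
eef_rot: [-179.9, -0.1, -170.1]
contact_force: [0.3, 1.2, -1.8]
gripper_width: 0.0083
```

```bash
python3 cap.py wrist:w15 side:d15 scene:s15; python3 -c "
from h import *
crop('pics/d15.png',170,120,160,120,5,'pics/d15c.png')"
```

```text
17.3 [0.4854 0.2333 0.1288] [-1.7989e+02 -1.3000e-01 -1.7011e+02] F [ 0.31  1.18 -1.84] M [ 0.04  0.1  -0.01] w 0.0083
```

View pics/w15.png

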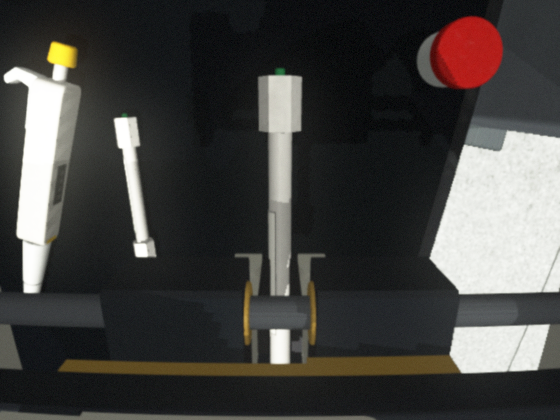

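View pics/d15c.png

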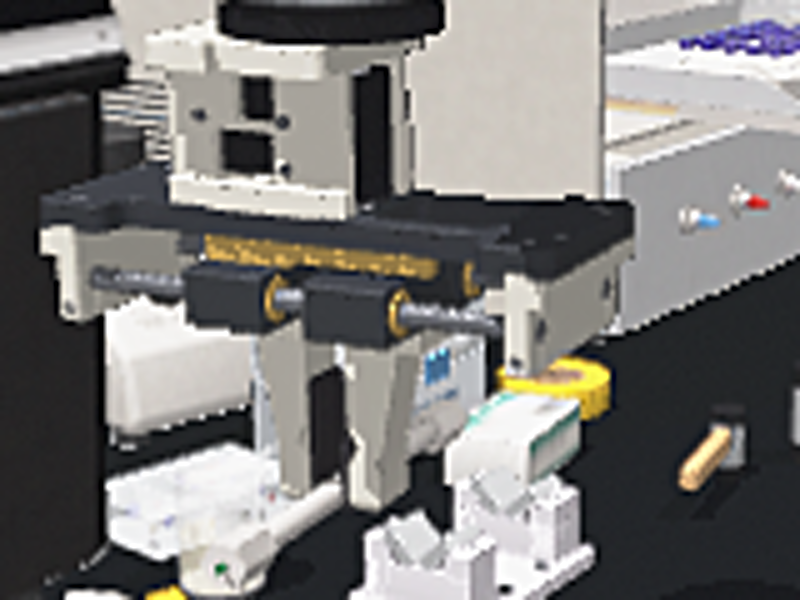

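```bash
python3 - <<'E'
from h import *
import pickle
W,st=pickle.load(open("w15.pkl","rb"));R=Ro.from_euler("xyz",st["eef_rot"],degrees=True)
f=lambda u,z:R.inv().apply(onz(W,u,z)-st["tcp_pos"])*1000
za=.1335
im=cv2.imread("pics/w15.png");g=cv2.cvtColor(im,cv2.COLOR_BGR2GRAY)
for y in (66,70,74,78,85,100,120,128,131,134,140,160,190,200,220): 
    x=np.where(g[y,240:330]>90)[0]+240; print(y,x.min() if len(x) else None,x.max() if len(x) else None)
print("end",f((280,75),za+.007),f((280,75),za),"bound",f((280,132),za+.0085),f((280,132),za+.0048))
for y in (140,190): 
    x=np.where(g[y,240:330]>90)[0]+240; print(f(((x.min()+x.max())/2,y),za))
E
```

```text
66 None None
70 None None
74 277 283
78 258 301
85 259 301
100 259 301
120 259 300
128 259 300
131 263 298
134 269 291
140 268 291
160 269 291
190 269 290
200 269 290
220 268 290
end [ -0.299098   -86.56352882 -11.56108427] [ -0.29135307 -86.99567613  -4.56019519] bound [ -0.26938949 -65.49973263 -13.10207161] [ -0.26449949 -65.19581244  -9.40263727]
[ -0.45806982 -61.56422529  -4.61011677]
[ -0.43327289 -40.5222624   -4.65106588]
```

```bash
python3 - <<'E'
from h import *
from plant import r
st=r.get_state();stp(st);print(go(st,[.5753,.0256,.08],183.5))
E
```

```text
17.45 [0.4843 0.2322 0.126 ] [-179.75   -0.35 -170.13] F [ 0.2   0.47 -3.22] M [-0.1   0.14  0.04] w 0.0083
[array([ -54.5, -219. ,   46.6]), array([-0.0047, -0.0059,  0.1111])]
```

step_arm(
  deltas=[
    [-0.002,-0.003,0.04,-10,-25,0,-1],
    [-0.002,-0.003,0.04,-13,-40,0,-1],
    [0,0,0.03,-15,-42,0,-1],
    [0,0,0,-15,-42,0,-1],
    [0,0,0,-14,-40,5,-1],
    [0,0,0,-6,-20,10,-1],
    [0,0,0,0,0,0,-1],
    [0,0,0,0,0,0,-1],
  ],
)

```text
time_s: 18.25
tcp_pos: [0.5728, 0.0216, 0.0965]
eef_rot: [-179.5, -1.2, -176.6]
contact_force: [1.7, -0.7, 0.3]
gripper_width: 0.0086
```

```bash
python3 - <<'E'
from h import *
from plant import r
st=r.get_state();stp(st);print(go(st,[.5753,.0256,.08],183.5))
E
```

```text
18.25 [0.5728 0.0216 0.0965] [-179.52   -1.21 -176.61] F [ 1.69 -0.71  0.27] M [ 0.08 -0.02 -0.  ] w 0.0086
[array([-3.1,  4. , 16.4]), array([-0.0083, -0.0211, -0.0018])]
```

step_arm(
  deltas=[
    [-0.008,-0.021,-0.002,-3,4,10,-1],
    [0,0,0,0,0,5,-1],
    [0,0,0,0,0,0,-1],
  ],
)

```text
time_s: 18.55
tcp_pos: [0.5737, 0.0268, 0.0788]
eef_rot: [-179.9, -0.2, -176.4]
contact_force: [-0.6, 0.5, -0.4]
gripper_width: 0.0079
```

```bash
python3 - <<'E'
from h import *
from plant import r
st=r.get_state();stp(st);print(go(st,[.5753,.0256,.05],183.5))
E
python3 cap.py wrist:w16 side:d16 scene:s16; python3 -c "
from h import *
a=cv2.imread('pics/s16.png')[160:270,240:370];b=cv2.imread('pics/d16.png')[160:270,190:320]
cv2.imwrite('pics/sd16.png',cv2.resize(np.hstack([a,b]),None,fx=3,fy=3,interpolation=cv2.INTER_CUBIC))"
```

```text
18.55 [0.5737 0.0268 0.0788] [-179.92   -0.23 -176.41] F [-0.59  0.47 -0.37] M [0.05 0.13 0.05] w 0.0079
[array([-1.6, -1.3, 28.8]), array([-0.0013, -0.0041,  0.0016])]
18.55 [0.5737 0.0268 0.0788] [-179.92   -0.23 -176.41] F [-0.59  0.47 -0.37] M [0.05 0.13 0.05] w 0.0079
```

View pics/w16.png

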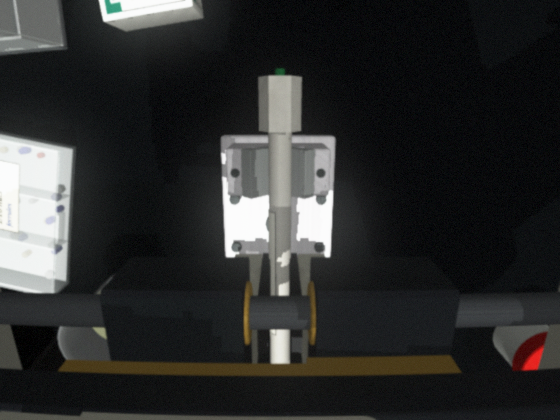

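View pics/sd16.png

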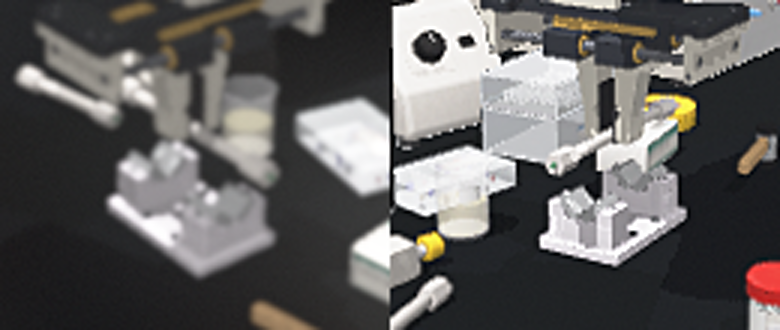

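The column lies above the V: the hex end sits beyond the plate edge at row 132 and the tube (column 280) is centred between the V screw holes at 236 and 321. I'll go down.

step_arm(
  deltas=[
    [-0.001,-0.004,0.002,-1.5,-1.3,10,-1],
    [0,0,0,0,0,10,-1],
    [0,0,0,0,0,6,-1],
    [0,0,0,0,0,0,-1],
  ],
)

```text
time_s: 19.1
tcp_pos: [0.5768, 0.0262, 0.0526]
eef_rot: [180.0, 0.2, -176.5]
contact_force: [-0.3, 0.1, -1.5]
gripper_width: 0.0083
```

```bash
python3 - <<'E'
from h import *
from plant import r
st=r.get_state();stp(st);print(go(st,[.5753,.0256,.038],183.5))
E
```

```text
19.1 [0.5768 0.0262 0.0526] [ 179.96    0.21 -176.49] F [-0.33  0.13 -1.55] M [ 0.05  0.13 -0.01] w 0.0083
[array([ 1.6, -0.6, 14.6]), array([0.0006, 0.0036, 0.0002])]
```

step_arm(
  deltas=[
    [0.001,0.004,0,1.5,-0.5,7,-1],
    [0,0,0,0,0,5,-1],
    [0,0,0,0,0,2,-1],
  ],
)

```text
time_s: 19.4
tcp_pos: [0.5753, 0.0255, 0.0374]
eef_rot: [-180.0, -0.0, -176.5]
contact_force: [0.3, 0.6, -1.0]
gripper_width: 0.008
```

```bash
python3 - <<'E'
from h import *
from plant import r
st=r.get_state();stp(st);print(go(st,[.5753,.0256,.0345],183.5))
E
```

```text
19.4 [0.5753 0.0255 0.0374] [-1.7996e+02 -5.0000e-02 -1.7650e+02] F [ 0.27  0.6  -0.99] M [ 0.01  0.08 -0.01] w 0.008
[array([0. , 0.1, 2.9]), array([-0.0006, -0.0009,  0.0001])]
```

step_arm(
  deltas=[
    [0,0,0,0,0,2,-1],
    [0,0,0,0,0,1,-1],
  ],
)

```text
time_s: 19.6
tcp_pos: [0.5751, 0.0253, 0.0342]
eef_rot: [-179.9, -0.1, -176.5]
contact_force: [-4.6, 1.6, 8.5]
gripper_width: 0.008
```

```bash
python3 cap.py
```

```text
19.6 [0.5751 0.0253 0.0342] [-1.7995e+02 -9.0000e-02 -1.7649e+02] F [-4.57  1.58  8.49] M [ 0.33  1.9  -0.03] w 0.008
```

Contact at TCP z = 0.0342 m, as expected for a seated tube (0.0341). I'll trim the sideways force and set the push to about 10 N.

step_arm(
  deltas=[
    [0,0,0,0.5,0,0.5,-1],
    [0,0,0,0.3,0,0.5,-1],
  ],
)

```text
time_s: 19.8
tcp_pos: [0.5749, 0.0253, 0.0341]
eef_rot: [-179.9, -0.0, -176.5]
contact_force: [-1.2, -0.5, 4.0]
gripper_width: 0.008
```

```bash
python3 cap.py
```

```text
19.8 [0.5749 0.0253 0.0341] [-1.7994e+02 -1.0000e-02 -1.7647e+02] F [-1.23 -0.49  3.96] M [-0.13  0.53 -0.05] w 0.008
```

step_arm(
  deltas=[
    [0,0,0,0.8,0,1.4,-1],
    [0,0,0,0.8,0,1.4,-1],
  ],
)

```text
time_s: 20.0
tcp_pos: [0.5749, 0.0253, 0.034]
eef_rot: [-179.9, 0.2, -176.4]
contact_force: [-2.8, -0.7, 12.7]
gripper_width: 0.0083
```

```bash
python3 cap.py
```

```text
20.0 [0.5749 0.0253 0.034 ] [-179.94    0.2  -176.4 ] F [-2.81 -0.71 12.74] M [-0.09  1.49 -0.08] w 0.0083
```

step_arm(
  deltas=[
    [0,0,0,1.2,0,1.0,-1],
    [0,0,0,1.2,0,1.0,-1],
  ],
)

```text
time_s: 20.2
tcp_pos: [0.5749, 0.0254, 0.0341]
eef_rot: [-180.0, 0.5, -176.3]
contact_force: [1.4, -1.8, 5.6]
gripper_width: 0.0085
```

```bash
python3 cap.py wrist:w17; python3 cap.py side:d17 scene:s17; python3 cap.py;  python3 -c "
from h import *
a=cv2.imread('pics/s17.png')[160:270,240:370];b=cv2.imread('pics/d17.png')[160:270,190:320]
cv2.imwrite('pics/sd17.png',cv2.resize(np.hstack([a,b]),None,fx=3,fy=3,interpolation=cv2.INTER_CUBIC))"
```

```text
20.2 [0.5749 0.0254 0.0341] [-179.96    0.5  -176.35] F [ 1.36 -1.79  5.57] M [-0.66 -0.32 -0.09] w 0.0085
20.25 [0.5748 0.0254 0.0341] [-179.96    0.51 -176.34] F [ 0.55 -1.37  6.14] M [-0.63 -0.21 -0.07] w 0.0082
20.35 [0.5749 0.0254 0.0341] [-179.96    0.49 -176.35] F [ 0.75 -1.66  7.17] M [-0.66 -0.12 -0.02] w 0.0079
```

View pics/w17.png

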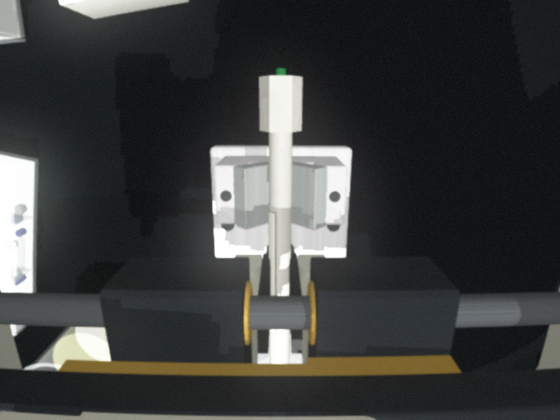

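View pics/sd17.png

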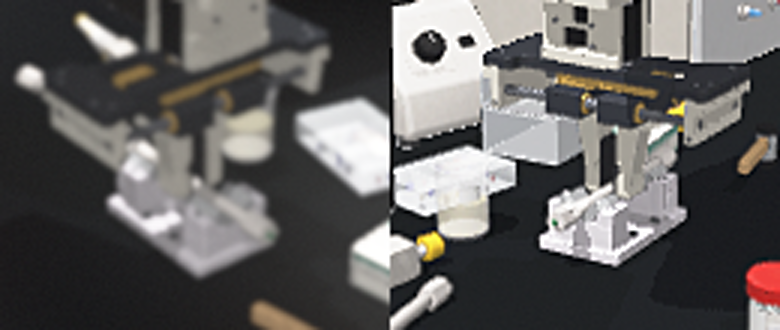

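View pics/s17.png

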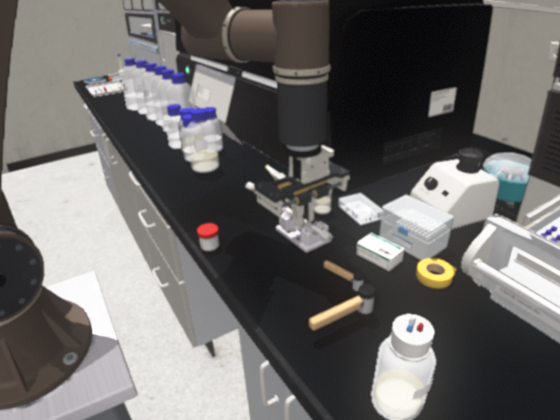

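Seated: the tube lies along the V, symmetric between the screw holes at columns 225 and 334. The mallet and the bystanders are where they belong. The push drops to 6–7 N, so I'll raise it.

step_arm(
  deltas=[
    [0,0.006,0,0.8,0,1.3,-1],
    [0,0,0,0.8,0,1.2,-1],
  ],
)

```text
time_s: 20.55
tcp_pos: [0.5749, 0.0254, 0.034]
eef_rot: [-180.0, 0.3, -176.3]
contact_force: [-3.0, -0.3, 12.1]
gripper_width: 0.0084
```

```bash
python3 cap.py scene:s18;python3 cap.py side:d18 ; python3 cap.py scene:s18; python3 cap.py
```

```text
20.55 [0.5749 0.0254 0.034 ] [-179.96    0.34 -176.29] F [-3.   -0.32 12.08] M [-0.17  1.13 -0.03] w 0.0084
20.6 [0.5749 0.0254 0.034 ] [-179.96    0.37 -176.29] F [-1.62 -0.31 10.97] M [-0.31  0.88 -0.05] w 0.008
20.65 [0.5749 0.0254 0.034 ] [-179.96    0.36 -176.29] F [-3.26 -0.15 12.54] M [-0.27  0.87 -0.07] w 0.0083
20.7 [0.5749 0.0254 0.034 ] [-179.96    0.36 -176.29] F [-1.92  0.53 10.74] M [-0.3   0.88 -0.1 ] w 0.0082
```

step_arm(
  deltas=[
    [0,0,0,0.8,0,1.1,-1],
    [0,0,0,0.8,0,1.1,-1],
  ],
)

```text
time_s: 20.9
tcp_pos: [0.5749, 0.0254, 0.034]
eef_rot: [-180.0, 0.6, -176.2]
contact_force: [-1.3, -0.5, 9.1]
gripper_width: 0.0079
```

```bash
for i in 1 2 3 4 5 6; do python3 cap.py wrist:w19;done
```

```text
20.9 [0.5749 0.0254 0.034 ] [-179.97    0.58 -176.24] F [-1.3  -0.52  9.11] M [-0.38  0.75 -0.05] w 0.0079
20.95 [0.5749 0.0254 0.034 ] [-179.97    0.58 -176.25] F [-1.49 -0.31  9.4 ] M [-0.36  0.63 -0.13] w 0.0082
21.0 [0.5749 0.0254 0.034 ] [-179.97    0.58 -176.24] F [-1.1  -1.    9.86] M [-0.41  0.61 -0.01] w 0.0084
21.05 [0.5749 0.0254 0.034 ] [-179.97    0.57 -176.24] F [-0.98 -0.78 10.31] M [-0.35  0.67 -0.06] w 0.0083
21.1 [0.5749 0.0254 0.034 ] [-179.97    0.57 -176.24] F [-1.68 -1.56  9.6 ] M [-0.37  0.75 -0.02] w 0.0082
21.15 [0.5749 0.0254 0.034 ] [-179.97    0.57 -176.24] F [-1.33 -1.21  9.4 ] M [-0.31  0.7  -0.09] w 0.0081
```

The push holds steady at about 9.6 N with little sideways force. Handing in.

```bash
python3 -c "
from plant import r
print(r.close_job())"
```

```text
the job is handed in; nothing more can be done
None
```

The job was handed in at about 21 s. The pin is down, the mallet is back on the worktop, and the longer column is still gripped and pressed into the V.

- **Pin:** I drove it down with the larger mallet, held by its handle. Afterwards the wrist picture put its top at about 26 mm, which is fully home. I pressed it down steadily rather than striking it, with a push of up to about 18 N.
- **Mallet:** It slipped about 7° in the grip during that press. I tilted the tool to compensate, set it down upright about 13 mm from where it started (touchdown peaked at 19 N), and the later scene picture shows it standing clear of the block.
- **Column:** I gripped it by the middle of its tube. It seated at a TCP height of 34.0 mm (34.1 expected), at 3.8° yaw against the V's measured 3.2–3.7°, and centred along the block. The push held steady at 9.1–10.3 N over the last readings, with only 1–2 N sideways.

**Checks that disagreed:**
- Two-view heights of the V supports' screw holes read about 40 mm against 46 mm in the text. I took these as recessed screws. The seating height matched the text.
- The tool ended tilted 0.6°.
- The grip opening read about 8.2 mm on the 9.6 mm tube.

The shorter column, beaker, box and jar looked untouched in the pictures.

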